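# Ready the stainer's buffer bottle and reagent rail

### The arm

A 7-joint arm with a two-finger parallel gripper is mounted at the origin on the work surface. World frame = base frame: x ahead of the robot, y to its left, z up, the work surface at z = 0. Lengths are in mm, angles in rad, forces in N, time in s.
With the tool pointing down it reaches from about 400 to 850 mm from the base axis. Payload 10.4 kg.
Tool frame: the origin (TCP) lies midway between the tips of the shut fingers; the grasp point (between the pads) lies 19 mm behind it (ctrl.grasp_offset is the distance from the TCP to the grasp point, in mm); z points along the fingers, x is the direction in which the jaws open and shut, and the axes are right-handed (so a half turn about z gives the same grasp; the last joint's range is limited). The gripper opens to 87 mm and grips with 3 to 60 N. Pads are 19 mm wide; open, the fingers measure 117 mm over their backs; the gripper's body (75 mm by 190 mm) begins 51 mm behind the grasp point.
Start: joints at [1.217, 0.332, -0.065, 1.46, 0.022, 1.35, -0.088], TCP at [203.022, -591.13, 222.576] pointing down, gripper open.
Joint ranges: [-2.6, 2.6], [-0.5, 2.12], [-1.47, 1.34], [0.16, 2.42], [-1.27, 4.41], [0.06, 2.06], [-2.6, 2.6]. Speed limits (rad/s): [2.22, 2.22, 2.79, 2.79, 3.14, 3.14, 3.14].

### API

Orientations are given as a unit quaternion [w, x, y, z].
In Python, from cell import ctrl gives the robot as it stands.
- The arm moves only by the tool servo_tool, never from a script. Its argument "series" is a list of rows, each a list of 6 numbers: the shift along the world's x, y, z in mm, then the turn, a rotation vector about the world's x, y, z in degrees. In form: [[dx, dy, dz, wx, wy, wz], ...]. A call has 1 to 12 rows; each row shifts and turns the commanded pose from where the row before left it; what a row does not reach is not made up. A row lasts 1/10 s, in which the tool goes at most 50 mm and 8.59 degrees, less where a joint would pass 70% of its speed; a pose out of reach is approached as far as the arm can. A call with a gripper value outside its range is refused whole. "hand" is the closure, from 0 (fully open) to 1 (shut), set as the call begins (left out, the last holds). The fingers move at their own pace and stop on an object; "squeeze" is the grip in N (left out, the last holds). Time passes only in rows, so rows that do not move let the fingers close. It gives the time, the measured TCP pose, the force and the opening at its end, in the units of the state.
- ctrl.observe(): the state, without advancing time (a new reading comes with each control period).
- ctrl.camera(name): name is "scene" or "top" or "wrist"; returns a dict with "frame" (400x640x3 uint8, red, green, blue), "camera_matrix" (3x3 intrinsics, pixels), "position" and "rotation" of the camera in the world; the wrist camera has in their place "hand_eye" (4x4, takes a point from camera to tool coordinates, whose origin is the TCP and whose axes are the tool frame's). Camera axes: x right, y up, looking along -z (the intrinsics and any distortion apply to the point x, -y, -z); pixel columns grow to the right and rows downward; lengths in mm; the calibration is good to about 2 mm. A picture is of the moment at which its call begins: read the wrist's pose just before it. There is no depth.
- ctrl.hand_in(): hands the job in, once; it reports no verdict.
Trained networks look in a picture, given as the dict that the camera call returned (one of the last four; its "shot" number tells which), for a name from the list of things; names that differ only in an ending like _2 or _b are one class to them, and where a whole thing is asked for, a point or a joint stands for the part that bears it (a point fixed in the world has none). Each returns a list of dicts, best first, with "confidence" (0 to 1); they miss things now and then, are a little off and sometimes report something else, mostly with a low value. They report only what shows in the picture. A call takes as long as a camera call. They do not tell look-alikes from the thing itself.
- ctrl.find_in(picture, query): "extent" ([left, top, width, height] in pixels, round what is visible of it).
The state is a dict: "t": time; "q": joint angles; "dq": joint speeds; "joint_torque": joint torques, N m; "eef_pos": TCP position; "tcp_rot": TCP orientation; "contact_force": force on the tool from outside, world axes, zero at the start; "wrist_torque": the same for the moment, N m; "width": finger opening in mm.
Only numpy, scipy, OpenCV 4.12 (cv2) and the standard library are available. Lean on these libraries where they do the work, as an engineer would, in place of code of your own. Each camera call takes 0.05 s, during which the arm holds its last target.

### The job

Get the slide stainer's supplies ready: unscrew the cap of the buffer bottle until its threads let go, lift it off and lay it flat in the steel dish; then, or before, plug every reagent cartridge standing on the bench fully home into a socket of the rail, one per socket. Leave the other things on the bench where they stand.

Things in the scene. Friction and masses are not known exactly. Their poses are not given: they have to be found in the camera images.
- bottle: White square buffer bottle, 96 x 96 mm, shoulder 115 mm above the bench, fixed in a white dock 124 x 124 x 32 mm; it neither moves nor turns. Origin: on the bench under the bottle's axis, z up. The neck above the shoulder is 36 mm across with a right-hand thread 45 mm across.
- neck_top (a point): Centre of the bottle's mouth rim, 153 mm above the bottle's origin, on the thread axis.
- cap: Black metal screw cap, 110 g: 12-sided, 57 mm across flats (flats face its +x and every 30 degrees on), 38 mm tall, open below. Origin: centre of the skirt's lower edge, z up. It starts screwed down, origin 120 mm above the bench, 5 mm clear of the shoulder. Turned anticlockwise from above it climbs 8 mm a turn, with 1 mm of play; after 2 to 2.2 turns (16 mm up) the threads free and it lifts off.
- cap_mid (a point): Centre of the cap, 19 mm above its origin.
- dish: Shallow rectangular stainless dish fixed on the bench, 150 (x) x 130 (y) x 16 mm, walls 4 mm, floor 4 mm above the bench. Origin: centre of its underside.
- rail: Grey reagent rail fixed on the bench, 100 (x) x 384 (y) x 40 mm, with four equal rectangular sockets in a row along its y axis. Origin: centre of its underside, z up.
- socket1 (a point): Centre of the mouth of socket 1 in the rail's top face (-132 mm along the rail's y axis, 40 mm above the bench); axes as the rail's. The hole is 67 mm along y by 51 mm along x and 22 mm deep, edges chamfered 1.5 mm.
- socket2 (a point): Centre of the mouth of socket 2 in the rail's top face (-44 mm along the rail's y axis, 40 mm above the bench); axes as the rail's. The hole is 67 mm along y by 51 mm along x and 22 mm deep, edges chamfered 1.5 mm.
- socket3 (a point): Centre of the mouth of socket 3 in the rail's top face (44 mm along the rail's y axis, 40 mm above the bench); axes as the rail's. The hole is 67 mm along y by 51 mm along x and 22 mm deep, edges chamfered 1.5 mm.
- socket4 (a point): Centre of the mouth of socket 4 in the rail's top face (132 mm along the rail's y axis, 40 mm above the bench); axes as the rail's. The hole is 67 mm along y by 51 mm along x and 22 mm deep, edges chamfered 1.5 mm.
- cart1: Plug-in reagent cartridge, up to four alike (None if absent), about 300 g, 56 mm tall: white body 72 (x) x 56 (y) x 38 mm on a metal plug foot 64 x 48 x 18 mm, its lowest 6 mm 60 x 44 mm. Origin: centre of the foot's underside, z up. Stands on its foot on the bench. Fully home in any socket, either way round, its x along the rail's y, the body's shoulder rests on the rail's top.
- cart2: Plug-in reagent cartridge, up to four alike (None if absent), about 300 g, 56 mm tall: white body 72 (x) x 56 (y) x 38 mm on a metal plug foot 64 x 48 x 18 mm, its lowest 6 mm 60 x 44 mm. Origin: centre of the foot's underside, z up. Stands on its foot on the bench. Fully home in any socket, either way round, its x along the rail's y, the body's shoulder rests on the rail's top.
- cart3: Plug-in reagent cartridge, up to four alike (None if absent), about 300 g, 56 mm tall: white body 72 (x) x 56 (y) x 38 mm on a metal plug foot 64 x 48 x 18 mm, its lowest 6 mm 60 x 44 mm. Origin: centre of the foot's underside, z up. Stands on its foot on the bench. Fully home in any socket, either way round, its x along the rail's y, the body's shoulder rests on the rail's top.
- cart4: Plug-in reagent cartridge, up to four alike (None if absent), about 300 g, 56 mm tall: white body 72 (x) x 56 (y) x 38 mm on a metal plug foot 64 x 48 x 18 mm, its lowest 6 mm 60 x 44 mm. Origin: centre of the foot's underside, z up. Stands on its foot on the bench. Fully home in any socket, either way round, its x along the rail's y, the body's shoulder rests on the rail's top.
- jar: Open glass jar, 84 mm across, 100 mm tall, a loose bystander on the bench: leave it where it stands. Origin: centre of its underside.
- basket: Round steel cassette basket, 90 mm across, 55 mm tall with a thin bail to 77 mm, a loose bystander on the bench: leave it where it stands. Origin: centre of its underside.
- slidebox: Cardboard slide box 100 x 85 x 34 mm, a loose bystander on the bench: leave it where it stands. Origin: centre of its underside.
- moulds: Stack of steel embedding moulds 76 x 52 x 30 mm, a loose bystander on the bench: leave it where it stands. Origin: centre of its underside.
Mind the look-alikes: they are no part of the job. Leave any yellow look-alike of the cart3 alone.

How it is judged (in metres and radians):
At the end, for the whole second after the job is handed in: The cap lies flat (0.15 rad, either way up) in the dish, its centre within 50 mm of the dish's and under 30 mm above the bench; every cartridge present is in a socket, at least 15.5 mm deep, within 6 mm of centre and 0.08 rad of upright; all at rest (horizontal distance between cap_mid and dish below 0.05 m and z of cap_mid in the frame of dish below 0.03 m and (angle between cap's own z axis and vertical below 0.15 rad or angle between cap's own z axis and vertical above 2.99 rad) and linear speed of each of cap, cart1, cart2, cart3, cart4 below 0.03 m/s and ((z of cart1 in the frame of socket1 below -0.0155 m and horizontal distance between cart1 and socket1 below 0.006 m) or (z of cart1 in the frame of socket2 below -0.0155 m and horizontal distance between cart1 and socket2 below 0.006 m) or (z of cart1 in the frame of socket3 below -0.0155 m and horizontal distance between cart1 and socket3 below 0.006 m) or (z of cart1 in the frame of socket4 below -0.0155 m and horizontal distance between cart1 and socket4 below 0.006 m)) and angle between each of cart1, cart2, cart3, cart4's own z axis and vertical below 0.08 rad and ((z of cart2 in the frame of socket1 below -0.0155 m and horizontal distance between cart2 and socket1 below 0.006 m) or (z of cart2 in the frame of socket2 below -0.0155 m and horizontal distance between cart2 and socket2 below 0.006 m) or (z of cart2 in the frame of socket3 below -0.0155 m and horizontal distance between cart2 and socket3 below 0.006 m) or (z of cart2 in the frame of socket4 below -0.0155 m and horizontal distance between cart2 and socket4 below 0.006 m)) and ((z of cart3 in the frame of socket1 below -0.0155 m and horizontal distance between cart3 and socket1 below 0.006 m) or (z of cart3 in the frame of socket2 below -0.0155 m and horizontal distance between cart3 and socket2 below 0.006 m) or (z of cart3 in the frame of socket3 below -0.0155 m and horizontal distance between cart3 and socket3 below 0.006 m) or (z of cart3 in the frame of socket4 below -0.0155 m and horizontal distance between cart3 and socket4 below 0.006 m)) and ((z of cart4 in the frame of socket1 below -0.0155 m and horizontal distance between cart4 and socket1 below 0.006 m) or (z of cart4 in the frame of socket2 below -0.0155 m and horizontal distance between cart4 and socket2 below 0.006 m) or (z of cart4 in the frame of socket3 below -0.0155 m and horizontal distance between cart4 and socket3 below 0.006 m) or (z of cart4 in the frame of socket4 below -0.0155 m and horizontal distance between cart4 and socket4 below 0.006 m))); the robot touches nothing.
It fails at once if a bystander is shoved more than 5 cm or tipped over (distance of any of jar, basket, slidebox, moulds from where it was at the start of the episode above 0.05 m or angle between any of jar, basket, slidebox, moulds's own z axis and vertical above 0.5 rad).
Of cart1, cart2, cart3, cart4 only 2 to 4 are there at a start; the rules pass over those that are not, and their reading is None.
At some moment in a run one of cart1, cart2, cart3, cart4 may be knocked a few centimetres aside while the robot is not near it.
It also fails if it takes over 210 s, if anything falls off the work surface, if the arm or the gripper's body presses on something with over 40 N, if the wrist force passes 120 N, or if a joint passes its speed limit or range.

## Working session

There is one attempt and no reset: what is moved stays moved. The work goes in short steps, Python scripts to look and compute and a tool call to move; the robot and the scene stay as the last step left them, time stands still between calls to the robot, and variables do not carry over. Pictures are saved under pics/ and viewed, and the job is handed in when it is done.

Besides the shell and the picture viewer there is one more tool, called after "Call:" by a JSON object that holds its "name" and its "arguments", one argument or row to a line. servo_tool: Moves the arm, as the interface text tells. Its arguments: {"type":"object","properties":{"series":{"type":"array"},"hand":{"type":"number"},"squeeze":{"type":"number"}},"required":["series"]}

```bash
ls; mkdir -p pics
python3 - <<'E'
from cell import ctrl
import cv2
s=ctrl.observe()
print({k:s[k] for k in s})
for n in ["scene","top","wrist"]:
    p=ctrl.camera(n); cv2.imwrite(f"pics/{n}0.png",p["frame"][:,:,::-1])
    print(n,{k:v for k,v in p.items() if k!="frame"})
E
```

```text
pics
{'t': 0.0, 'q': array([ 1.21740804,  0.33285951, -0.06469066,  1.46097678,  0.02162243,
        1.34991489, -0.08853716]), 'dq': array([ 0.00119272,  0.0009296 ,  0.00155144, -0.00019407,  0.00017597,
       -0.0001316 ,  0.00030212]), 'joint_torque': array([ 8.47118408e-04, -6.23258328e+01,  2.51446181e-02, -3.89893162e+01,
       -6.11027679e-02,  3.98796005e-02,  1.45374506e-04]), 'eef_pos': array([ 202.84050795, -590.73691878,  221.74472415]), 'tcp_rot': array([-3.85226232e-04,  8.13870287e-01, -5.81046144e-01, -6.21486772e-04]), 'contact_force': array([ 0.19434709, -0.60604534,  0.49686429]), 'wrist_torque': array([ 0.03969827, -0.03156878, -0.04608886]), 'width': 87.29742948043396}
scene {'camera_matrix': array([[511.15789908,   0.        , 317.80264796],
       [  0.        , 511.15789908, 205.33649157],
       [  0.        ,   0.        ,   1.        ]]), 'position': array([1081.08114315, 1027.90689394, 1118.50918455]), 'rotation': array([0.2341646 , 0.11327383, 0.39976899, 0.87893158]), 'shot': 1}
top {'camera_matrix': array([[441.05979604,   0.        , 319.62778815],
       [  0.        , 441.05979604, 197.82504477],
       [  0.        ,   0.        ,   1.        ]]), 'position': array([ 259.42759557,   19.30136192, 1547.62809298]), 'rotation': array([-0.7042346 , -0.04437962,  0.05629676,  0.70633898]), 'shot': 2}
wrist {'camera_matrix': array([[356.2848477 ,   0.        , 312.38470748],
       [  0.        , 356.2848477 , 200.9774446 ],
       [  0.        ,   0.        ,   1.        ]]), 'hand_eye': array([[ 9.99999985e-01, -1.68830391e-04,  2.47679278e-05,
        -2.15388158e-01],
       [-1.58033272e-04, -9.71075929e-01, -2.38770843e-01,
        -6.40839485e+01],
       [ 6.43633132e-05,  2.38770836e-01, -9.71075941e-01,
        -1.61129542e+02],
       [ 0.00000000e+00,  0.00000000e+00,  0.00000000e+00,
         1.00000000e+00]]), 'shot': 3}
```

View pics/top0.png

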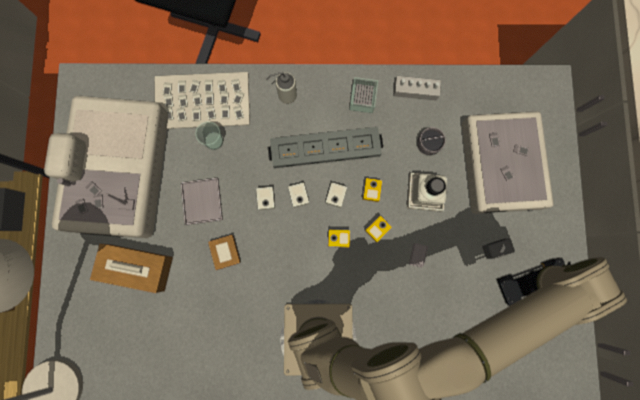

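View pics/scene0.png

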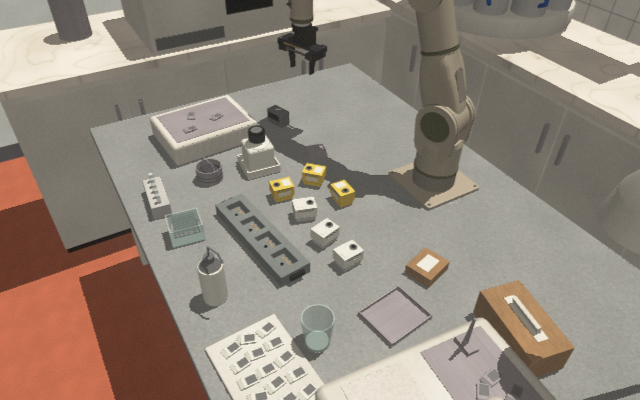

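View pics/wrist0.png

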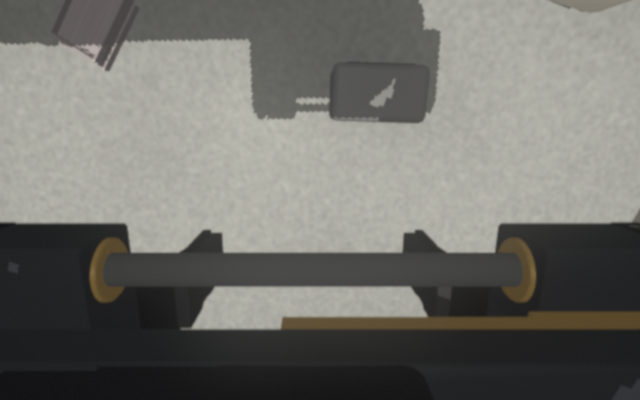

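```bash
cat > h.py <<'E'
import numpy as np, cv2
from scipy.spatial.transform import Rotation as R
from cell import ctrl
F=np.diag([1.,-1,-1])
def rot(q): return R.from_quat([q[1],q[2],q[3],q[0]]).as_matrix()
def shot(n):
    s=ctrl.observe(); p=ctrl.camera(n)
    if "hand_eye" in p:
        T=rot(s["tcp_rot"]); H=p["hand_eye"]
        p["C"]=T@H[:3,3]+s["eef_pos"]; p["R"]=T@H[:3,:3]
    else: p["C"]=np.array(p["position"]); p["R"]=rot(p["rotation"])
    return p
def ray(p,u,v):
    d=np.linalg.inv(p["camera_matrix"])@[u,v,1]; return p["R"]@F@d
def at(p,u,v,z):
    d=ray(p,u,v); return p["C"]+d*(z-p["C"][2])/d[2]
def proj(p,X):
    c=F@p["R"].T@(np.asarray(X,float)-p["C"]); w=p["camera_matrix"]@c; return w[:2]/w[2]
def save(p,name,crop=None,scale=1):
    f=p["frame"][:,:,::-1].copy()
    if crop is not None:
        l,t,w,h=crop; f=f[t:t+h,l:l+w]; f=cv2.resize(f,None,fx=scale,fy=scale,interpolation=cv2.INTER_CUBIC)
    cv2.imwrite("pics/"+name+".png",f)
def st():
    s=ctrl.observe(); T=rot(s["tcp_rot"])
    print("t",round(s["t"],2),"pos",np.round(s["eef_pos"],1),"xax",np.round(T[:,0],3),"yaw",round(np.degrees(np.arctan2(T[1,0],T[0,0])),1),"zax",np.round(T[:,2],3),"F",np.round(s["contact_force"],1),"w",round(s["width"],1),"q",np.round(s["q"],2))
E
python3 - <<'E'
from h import *
st()
zs=dict(bottle=80,cap=150,dish=8,rail=30,cart1=40,jar=50,basket=40,slidebox=20,moulds=20)
for n in ["top","scene"]:
    p=shot(n)
    if n=="top": save(p,"top_crop",(160,60,400,220),2)
    for q in zs:
        for r in ctrl.find_in(p,q):
            l,t,w,h=r["extent"]; u,v=l+w/2,t+h/2
            if r["confidence"]>.2: print(n,q,round(r["confidence"],2),np.round([u,v]),np.round([w,h]),np.round(at(p,u,v,zs[q])[:2]))
E
```

```text
t 0.15 pos [ 202.9 -590.9  222. ] xax [ 0.325 -0.946 -0.001] yaw -71.0 zax [-0.     0.001 -1.   ] F [-0.6  1.  -0.2] w 86.6 q [ 1.22  0.33 -0.06  1.46  0.02  1.35 -0.09]
top bottle 0.71 [427. 191.] [42. 36.] [ 492. -368.]
top cap 0.76 [436. 185.] [22. 19.] [ 500. -379.]
top dish 0.82 [203. 202.] [41. 50.] [466. 403.]
top dish 0.67 [338. 198.] [20. 23.] [481. -73.]
top rail 0.59 [325. 149.] [118.  38.] [653. -27.]
top cart1 0.94 [298. 193.] [22. 24.] [492.  67.]
top cart1 0.82 [336. 198.] [22. 28.] [476. -64.]
top cart1 0.77 [375. 190.] [15. 22.] [ 503. -200.]
top cart1 0.76 [378. 230.] [24. 24.] [ 365. -206.]
top cart1 0.61 [338. 238.] [25. 20.] [336. -69.]
top cart1 0.6 [265. 199.] [21. 20.] [473. 181.]
top jar 0.97 [211. 136.] [28. 30.] [695. 373.]
top basket 0.69 [432. 144.] [28. 31.] [ 667. -406.]
top slidebox 0.9 [226. 252.] [30. 35.] [292. 316.]
top moulds 0.54 [418. 256.] [16. 25.] [ 275. -347.]
top moulds 0.32 [203. 202.] [40. 49.] [466. 399.]
scene bottle 0.8 [257. 160.] [48. 41.] [ 530. -311.]
scene bottle 0.28 [325. 234.] [29. 27.] [514. 120.]
scene cap 0.57 [258. 136.] [16. 15.] [ 504. -349.]
scene cap 0.37 [317. 152.] [21. 14.] [ 377. -167.]
scene dish 0.62 [394. 317.] [76. 62.] [476. 416.]
scene dish 0.5 [260. 135.] [13. 19.] [ 411. -548.]
scene rail 0.66 [264. 240.] [92. 92.] [661.   6.]
scene cart1 0.98 [326. 233.] [30. 31.] [488.  78.]
scene cart1 0.95 [283. 190.] [26. 20.] [ 508. -165.]
scene cart1 0.95 [343. 192.] [24. 26.] [338. -59.]
scene cart1 0.92 [348. 256.] [29. 32.] [480. 195.]
scene cart1 0.78 [314. 175.] [24. 27.] [ 378. -186.]
scene cart1 0.67 [305. 208.] [26. 24.] [488. -51.]
scene jar 0.91 [319. 328.] [37. 49.] [684. 374.]
scene basket 0.79 [209. 175.] [29. 26.] [ 691. -365.]
scene slidebox 0.59 [425. 268.] [42. 37.] [302. 328.]
scene moulds 0.55 [317. 151.] [21. 15.] [ 280. -334.]
```

View pics/top_crop.png

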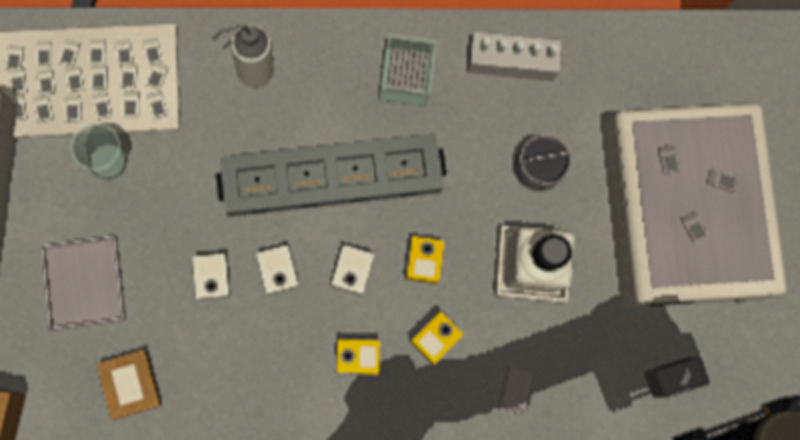

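Call:
{"name": "servo_tool", "arguments": {
  "series": [
    [37,27,8,0,0,0],
    [37,27,8,0,0,0],
    [37,27,8,0,0,0],
    [37,27,8,0,0,0],
    [37,27,8,0,0,0],
    [37,27,8,0,0,0],
    [37,27,8,0,0,0],
    [37,27,8,0,0,0],
    [0,0,0,0,0,0],
    [0,0,0,0,0,0]
  ],
  "hand": 0
}}

```text
t: 2.15
eef_pos: [499.9, -374.2, 286.5]
tcp_rot: [-0.0, 0.815, -0.58, 0.0]
contact_force: [-0.4, -0.7, -0.2]
width: 86.8
```

Run:
```python
from h import *
st()
p=shot("wrist"); save(p,"w1")
for q in ["cap","bottle"]:
    for r in ctrl.find_in(p,q):
        l,t,w,h=r["extent"]; u,v=l+w/2,t+h/2
        print(q,round(r["confidence"],2),np.round([l,t,w,h]),np.round(at(p,u,v,158)[:2],1))
```

```text
t 2.15 pos [ 499.9 -374.2  286.5] xax [ 0.327 -0.945  0.   ] yaw -70.9 zax [ 0.  0. -1.] F [-0.4 -0.7 -0.2] w 86.8 q [ 0.77  0.32 -0.26  1.35  0.08  1.48 -0.72]
cap 0.76 [287. 159.  72.  71.] [ 501.1 -383.2]
bottle 0.86 [252.  99. 135. 140.] [ 520.5 -373.4]
```

View pics/w1.png

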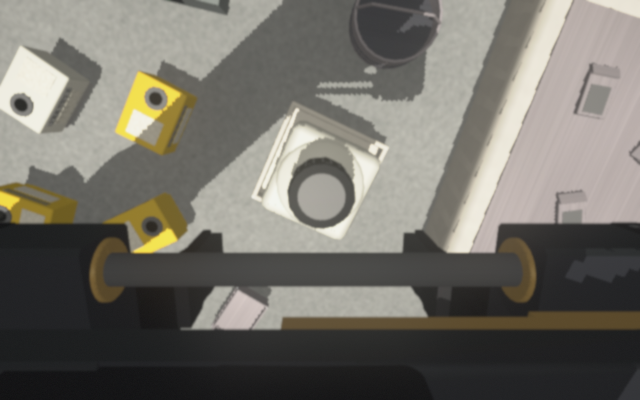

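Run:
```python
from h import *
im=cv2.imread("pics/w1.png")[140:250,265:385]
cv2.imwrite("pics/w1c.png",cv2.resize(cv2.convertScaleAbs(im,alpha=1.6,beta=20),None,fx=5,fy=5,interpolation=cv2.INTER_CUBIC))
```

```text
(no output)
```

View pics/w1c.png

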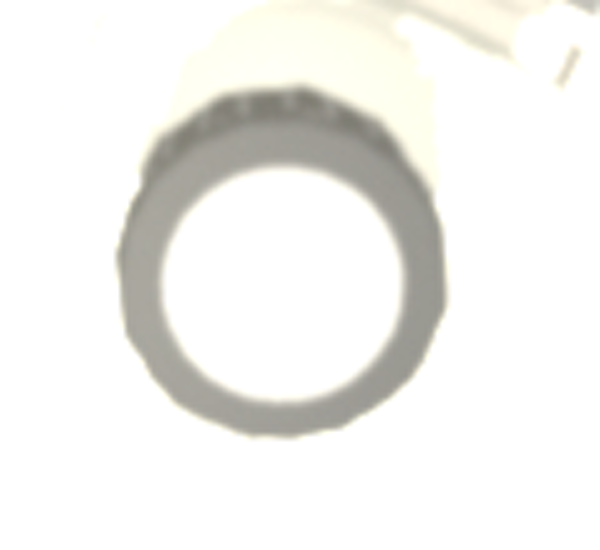

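Run:
```python
from h import *
p=shot("wrist")
print(at(p,321.6,195.6,158))
# white disk centre
g=cv2.cvtColor(p["frame"],cv2.COLOR_RGB2GRAY)[160:225,285:360]
print(at(p,265+283/5,140+284/5,158)); st()
```

```text
[ 497.75772518 -384.36267983  158.        ]
[ 496.78743036 -384.70036018  158.        ]
t 2.35 pos [ 497.8 -376.4  286.4] xax [ 0.322 -0.947  0.   ] yaw -71.2 zax [-0.001 -0.    -1.   ] F [-0.3 -0.   0.2] w 87.0 q [ 0.77  0.32 -0.26  1.35  0.08  1.48 -0.72]
```

Call:
{"name": "servo_tool", "arguments": {
  "series": [
    [0,-1,0,0,0,-8.4],
    [0,-1,0,0,0,-8.4],
    [0,-1,0,0,0,-8.4],
    [0,-1,0,0,0,-8.4],
    [0,-1,0,0,0,-8.4],
    [0,-1,0,0,0,-8.4],
    [0,-1,0,0,0,-8.4],
    [0,-1,0,0,0,-8.4],
    [0,0,0,0,0,-8.4],
    [0,0,0,0,0,-8.4],
    [0,0,0,0,0,0],
    [0,0,0,0,0,0]
  ]
}}

```text
t: 3.55
eef_pos: [498.5, -383.7, 286.6]
tcp_rot: [-0.0, -0.218, 0.976, -0.0]
contact_force: [-0.1, 0.9, -0.2]
width: 86.8
```

Run:
```python
from h import *
st()
p=shot("wrist"); save(p,"w2",(260,120,120,110),5)
s=ctrl.observe()
for r in ctrl.find_in(p,"cap"):
        l,t,w,h=r["extent"]; u,v=l+w/2,t+h/2
        print(round(r["confidence"],2),np.round([l,t,w,h]),np.round(at(p,u,v,158)[:2],1))
print(proj(p,p["C"]*0+[499,-383.2,158]))
```

```text
t 3.55 pos [ 498.5 -383.7  286.6] xax [-0.905 -0.425  0.   ] yaw -154.9 zax [-0. -0. -1.] F [-0.1  0.9 -0.2] w 86.8 q [ 0.64  0.32 -0.07  1.35  0.02  1.48 -2.14]
0.94 [277. 157.  70.  70.] [ 498.3 -384.4]
[310.69464202 193.32596802]
```

View pics/w2.png

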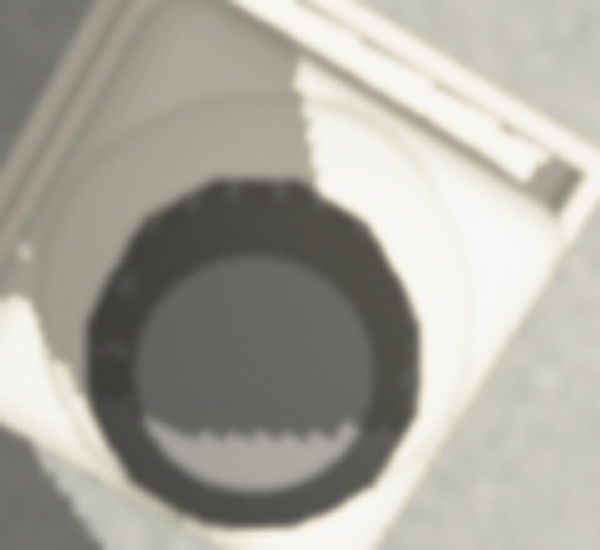

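Call:
{"name": "servo_tool", "arguments": {
  "series": [
    [0,0,-30,0,0,0],
    [0,0,-30,0,0,0],
    [0,0,-30,0,0,0],
    [0,0,-30,0,0,0],
    [0,0,-20,0,0,0],
    [0,0,-14,0,0,0],
    [0,0,0,0,0,0],
    [0,0,0,0,0,0]
  ]
}}

```text
t: 4.45
eef_pos: [499.3, -383.4, 133.4]
tcp_rot: [0.0, -0.216, 0.976, -0.0]
contact_force: [0.4, 0.1, 0.3]
width: 87.0
```

Call:
{"name": "servo_tool", "arguments": {
  "series": [
    [0,0,0,0,0,0],
    [0,0,0,0,0,0],
    [0,0,0,0,0,0],
    [0,0,0,0,0,0],
    [0,0,0,0,0,0],
    [0,0,0,0,0,0]
  ],
  "hand": 1,
  "squeeze": 45
}}

```text
t: 5.05
eef_pos: [499.1, -383.1, 132.8]
tcp_rot: [0.0, -0.216, 0.976, -0.0]
contact_force: [0.4, 0.0, 2.6]
width: 56.6
```

```bash
python3 -c "
from h import *
st()"
```

```text
t 5.05 pos [ 499.1 -383.1  132.8] xax [-0.907 -0.422 -0.   ] yaw -155.0 zax [ 0. -0. -1.] F [0.4 0.  2.6] w 56.6 q [ 0.64  0.4  -0.08  1.56  0.03  1.18 -2.15]
```

Gripped on flats at 56.6 mm. Unscrew.

Call:
{"name": "servo_tool", "arguments": {
  "series": [
    [0,0,0.18,0,0,8],
    [0,0,0.18,0,0,8],
    [0,0,0.18,0,0,8],
    [0,0,0.18,0,0,8],
    [0,0,0.18,0,0,8],
    [0,0,0.18,0,0,8],
    [0,0,0.18,0,0,8],
    [0,0,0.18,0,0,8],
    [0,0,0.18,0,0,8],
    [0,0,0.18,0,0,8],
    [0,0,0.18,0,0,8]
  ]
}}

```text
t: 6.15
eef_pos: [499.5, -382.6, 134.4]
tcp_rot: [-0.0, 0.835, -0.55, 0.0]
contact_force: [1.0, 0.2, -1.7]
width: 56.6
```

```bash
python3 -c "
from h import *
st()
print(ctrl.observe()['wrist_torque'])"
```

```text
t 6.15 pos [ 499.5 -382.6  134.4] xax [ 0.396 -0.918 -0.   ] yaw -66.7 zax [ 0.001  0.001 -1.   ] F [ 1.   0.2 -1.7] w 56.6 q [ 0.83  0.42 -0.32  1.55  0.14  1.2  -0.68]
[ 0.23014738 -0.35797471  0.02288216]
```

Call:
{"name": "servo_tool", "arguments": {
  "series": [
    [0,0,0.18,0,0,8],
    [0,0,0.18,0,0,8],
    [0,0,0.18,0,0,8],
    [0,0,0.18,0,0,8],
    [0,0,0.18,0,0,8],
    [0,0,0.18,0,0,8],
    [0,0,0.18,0,0,8],
    [0,0,0.18,0,0,8],
    [0,0,0.18,0,0,8],
    [0,0,0.18,0,0,8],
    [0,0,0.18,0,0,8]
  ]
}}

```text
t: 7.25
eef_pos: [499.3, -382.4, 136.3]
tcp_rot: [-0.001, 0.983, 0.185, 0.0]
contact_force: [1.0, 1.8, -1.1]
width: 56.5
```

Call:
{"name": "servo_tool", "arguments": {
  "series": [
    [0,0,0.18,0,0,8],
    [0,0,0.18,0,0,8],
    [0,0,0.18,0,0,8],
    [0,0,0.18,0,0,8],
    [0,0,0.18,0,0,8],
    [0,0,0.18,0,0,8],
    [0,0,0.18,0,0,8],
    [0,0,0.18,0,0,8],
    [0,0,0.18,0,0,8],
    [0,0,0.18,0,0,8],
    [0,0,0.18,0,0,8],
    [0,0,0,0,0,0]
  ]
}}

```text
t: 8.45
eef_pos: [498.8, -383.1, 138.2]
tcp_rot: [-0.0, 0.58, 0.814, 0.0]
contact_force: [-0.1, 0.1, -1.1]
width: 56.6
```

```bash
python3 -c "
from h import *
st()
print(ctrl.observe()['wrist_torque'])"
```

```text
t 8.45 pos [ 498.8 -383.1  138.2] xax [-0.327  0.945  0.001] yaw 109.1 zax [-0.     0.001 -1.   ] F [-0.1  0.1 -1.1] w 56.6 q [ 1.21  0.54 -0.86  1.52  0.42  1.27  2.21]
[ 0.11447365 -0.08541069  0.0175163 ]
```

Call:
{"name": "servo_tool", "arguments": {
  "series": [
    [0,0,0,0,0,0],
    [0,0,0,0,0,0],
    [0,0,0,0,0,0],
    [0,0,0,0,0,0]
  ],
  "hand": 0
}}

```text
t: 8.85
eef_pos: [499.1, -383.2, 138.6]
tcp_rot: [0.0, 0.581, 0.814, -0.0]
contact_force: [-0.3, 0.1, 0.1]
width: 80.8
```

Call:
{"name": "servo_tool", "arguments": {
  "series": [
    [0,0,0,0,0,-8],
    [0,0,0,0,0,-8],
    [0,0,0,0,0,-8],
    [0,0,0,0,0,-8],
    [0,0,0,0,0,-8],
    [0,0,0,0,0,-8],
    [0,0,0,0,0,-8],
    [0,0,0,0,0,-8],
    [0,0,0,0,0,-8],
    [0,0,0,0,0,-8],
    [0,0,0,0,0,-8],
    [0,0,0,0,0,-8]
  ]
}}

```text
t: 10.05
eef_pos: [499.1, -383.1, 138.6]
tcp_rot: [0.0, 0.994, 0.11, 0.0]
contact_force: [-0.5, 0.4, -0.0]
width: 87.0
```

Call:
{"name": "servo_tool", "arguments": {
  "series": [
    [0,0,0,0,0,-8],
    [0,0,0,0,0,-8],
    [0,0,0,0,0,-8],
    [0,0,0,0,0,-8],
    [0,0,0,0,0,-8],
    [0,0,0,0,0,-8],
    [0,0,0,0,0,-8],
    [0,0,0,0,0,-8],
    [0,0,0,0,0,-8],
    [0,0,0,0,0,-8],
    [0,0,0,0,0,-8],
    [0,0,0,0,0,-8]
  ]
}}

```text
t: 11.25
eef_pos: [499.1, -383.0, 138.6]
tcp_rot: [-0.0, 0.747, -0.665, 0.0]
contact_force: [-0.2, -0.4, 1.0]
width: 87.1
```

Call:
{"name": "servo_tool", "arguments": {
  "series": [
    [0,0,0,0,0,-8],
    [0,0,0,0,0,-8],
    [0,0,0,0,0,-8],
    [0,0,0,0,0,-8],
    [0,0,0,0,0,-8],
    [0,0,0,0,0,-8],
    [0,0,0,0,0,-8],
    [0,0,0,0,0,-8],
    [0,0,0,0,0,-8],
    [0,0,0,0,0,-6],
    [0,0,0,0,0,0]
  ]
}}

```text
t: 12.35
eef_pos: [499.2, -382.9, 138.6]
tcp_rot: [-0.0, -0.164, 0.987, -0.0]
contact_force: [0.3, -0.5, -0.3]
width: 87.1
```

Call:
{"name": "servo_tool", "arguments": {
  "series": [
    [0,0,0,0,0,0],
    [0,0,0,0,0,0],
    [0,0,0,0,0,0],
    [0,0,0,0,0,0],
    [0,0,0,0,0,0]
  ],
  "hand": 1
}}

```text
t: 12.85
eef_pos: [499.1, -383.1, 138.5]
tcp_rot: [0.0, -0.165, 0.986, 0.0]
contact_force: [0.9, 0.5, 1.0]
width: 56.6
```

```bash
python3 -c "
from h import *
st()
print(ctrl.observe()['wrist_torque'])"
```

```text
t 12.85 pos [ 499.1 -383.1  138.5] xax [-0.946 -0.325 -0.   ] yaw -161.0 zax [ 0.  0. -1.] F [0.9 0.5 1. ] w 56.6 q [ 0.63  0.4  -0.06  1.55  0.02  1.19 -2.25]
[ 0.15250188 -0.01543455  0.01299068]
```

Call:
{"name": "servo_tool", "arguments": {
  "series": [
    [0,0,0.18,0,0,8],
    [0,0,0.18,0,0,8],
    [0,0,0.18,0,0,8],
    [0,0,0.18,0,0,8],
    [0,0,0.18,0,0,8],
    [0,0,0.18,0,0,8],
    [0,0,0.18,0,0,8],
    [0,0,0.18,0,0,8],
    [0,0,0.18,0,0,8],
    [0,0,0.18,0,0,8],
    [0,0,0.18,0,0,8]
  ]
}}

```text
t: 13.95
eef_pos: [499.4, -382.9, 140.5]
tcp_rot: [-0.0, 0.805, -0.593, 0.0]
contact_force: [-0.2, 0.9, -1.1]
width: 56.7
```

Call:
{"name": "servo_tool", "arguments": {
  "series": [
    [0,0,0.18,0,0,8],
    [0,0,0.18,0,0,8],
    [0,0,0.18,0,0,8],
    [0,0,0.18,0,0,8],
    [0,0,0.18,0,0,8],
    [0,0,0.18,0,0,8],
    [0,0,0.18,0,0,8],
    [0,0,0.18,0,0,8],
    [0,0,0.18,0,0,8],
    [0,0,0.18,0,0,8],
    [0,0,0.18,0,0,8]
  ]
}}

```text
t: 15.05
eef_pos: [499.3, -382.8, 142.5]
tcp_rot: [-0.0, 0.991, 0.133, 0.0]
contact_force: [1.0, 1.3, -0.9]
width: 56.6
```

Call:
{"name": "servo_tool", "arguments": {
  "series": [
    [0,0,0.18,0,0,8],
    [0,0,0.18,0,0,8],
    [0,0,0.18,0,0,8],
    [0,0,0.18,0,0,8],
    [0,0,0.18,0,0,8],
    [0,0,0.18,0,0,8],
    [0,0,0.18,0,0,8],
    [0,0,0.18,0,0,8],
    [0,0,0.18,0,0,8],
    [0,0,0.18,0,0,8],
    [0,0,0.18,0,0,8],
    [0,0,0,0,0,0]
  ]
}}

```text
t: 16.25
eef_pos: [499.0, -383.0, 144.4]
tcp_rot: [-0.0, 0.622, 0.783, 0.0]
contact_force: [-0.1, 1.1, 1.2]
width: 56.9
```

Call:
{"name": "servo_tool", "arguments": {
  "series": [
    [0,0,0,0,0,0],
    [0,0,0,0,0,0],
    [0,0,0,0,0,0],
    [0,0,0,0,0,0]
  ],
  "hand": 0
}}

```text
t: 16.65
eef_pos: [499.0, -383.2, 144.5]
tcp_rot: [-0.0, 0.623, 0.782, -0.0]
contact_force: [-0.2, 0.6, 0.0]
width: 81.0
```

Call:
{"name": "servo_tool", "arguments": {
  "series": [
    [0,0,0,0,0,-8],
    [0,0,0,0,0,-8],
    [0,0,0,0,0,-8],
    [0,0,0,0,0,-8],
    [0,0,0,0,0,-8],
    [0,0,0,0,0,-8],
    [0,0,0,0,0,-8],
    [0,0,0,0,0,-8],
    [0,0,0,0,0,-8],
    [0,0,0,0,0,-8],
    [0,0,0,0,0,-8],
    [0,0,0,0,0,-8]
  ]
}}

```text
t: 17.85
eef_pos: [499.1, -383.1, 144.5]
tcp_rot: [0.0, 0.998, 0.057, 0.0]
contact_force: [-0.1, 0.5, -0.6]
width: 87.2
```

Call:
{"name": "servo_tool", "arguments": {
  "series": [
    [0,0,0,0,0,-8],
    [0,0,0,0,0,-8],
    [0,0,0,0,0,-8],
    [0,0,0,0,0,-8],
    [0,0,0,0,0,-8],
    [0,0,0,0,0,-8],
    [0,0,0,0,0,-8],
    [0,0,0,0,0,-8],
    [0,0,0,0,0,-8],
    [0,0,0,0,0,-8],
    [0,0,0,0,0,-8],
    [0,0,0,0,0,-8]
  ]
}}

```text
t: 19.05
eef_pos: [499.1, -383.0, 144.5]
tcp_rot: [0.0, 0.711, -0.703, 0.0]
contact_force: [0.1, 0.0, 0.3]
width: 87.1
```

Call:
{"name": "servo_tool", "arguments": {
  "series": [
    [0,0,0,0,0,-8],
    [0,0,0,0,0,-8],
    [0,0,0,0,0,-8],
    [0,0,0,0,0,-8],
    [0,0,0,0,0,-8],
    [0,0,0,0,0,-8],
    [0,0,0,0,0,-8],
    [0,0,0,0,0,-8],
    [0,0,0,0,0,-8],
    [0,0,0,0,0,-6],
    [0,0,0,0,0,0]
  ]
}}

```text
t: 20.15
eef_pos: [499.2, -383.0, 144.5]
tcp_rot: [-0.0, -0.112, 0.994, -0.0]
contact_force: [-0.6, 0.4, -0.3]
width: 87.3
```

Call:
{"name": "servo_tool", "arguments": {
  "series": [
    [0,0,0,0,0,0],
    [0,0,0,0,0,0],
    [0,0,0,0,0,0],
    [0,0,0,0,0,0],
    [0,0,0,0,0,0]
  ],
  "hand": 1
}}

```text
t: 20.65
eef_pos: [499.2, -383.1, 144.5]
tcp_rot: [0.0, -0.113, 0.994, -0.0]
contact_force: [-0.4, -0.0, -0.9]
width: 56.8
```

```bash
python3 -c "
from h import *
st()
print(ctrl.observe()['wrist_torque'])"
```

```text
t 20.65 pos [ 499.2 -383.1  144.5] xax [-0.974 -0.225 -0.   ] yaw -167.0 zax [ 0.  0. -1.] F [-0.4 -0.  -0.9] w 56.8 q [ 0.62  0.39 -0.04  1.55  0.02  1.2  -2.35]
[ 0.245679    0.0211469  -0.03138986]
```

Call:
{"name": "servo_tool", "arguments": {
  "series": [
    [0,0,0.18,0,0,8],
    [0,0,0.18,0,0,8],
    [0,0,0.18,0,0,8],
    [0,0,0.18,0,0,8],
    [0,0,0.18,0,0,8],
    [0,0,0.18,0,0,8],
    [0,0,0.18,0,0,8],
    [0,0,0.18,0,0,8],
    [0,0,0.18,0,0,8],
    [0,0,0.18,0,0,8],
    [0,0,0.18,0,0,8]
  ]
}}

```text
t: 21.75
eef_pos: [499.3, -382.9, 146.5]
tcp_rot: [-0.0, 0.773, -0.634, 0.0]
contact_force: [1.3, 0.3, -0.4]
width: 56.3
```

Call:
{"name": "servo_tool", "arguments": {
  "series": [
    [0,0,0.18,0,0,8],
    [0,0,0.18,0,0,8],
    [0,0,0.18,0,0,8],
    [0,0,0.18,0,0,8],
    [0,0,0.18,0,0,8],
    [0,0,0.18,0,0,8],
    [0,0,0.18,0,0,8],
    [0,0,0.18,0,0,8],
    [0,0,0.18,0,0,8],
    [0,0,0.18,0,0,8],
    [0,0,0.18,0,0,8]
  ]
}}

```text
t: 22.85
eef_pos: [499.3, -382.8, 148.5]
tcp_rot: [-0.0, 0.997, 0.081, 0.0]
contact_force: [0.9, 1.1, -0.6]
width: 56.5
```

Call:
{"name": "servo_tool", "arguments": {
  "series": [
    [0,0,0.18,0,0,8],
    [0,0,0.18,0,0,8],
    [0,0,0.18,0,0,8],
    [0,0,0.18,0,0,8],
    [0,0,0.18,0,0,8],
    [0,0,0.18,0,0,8],
    [0,0,0.18,0,0,8],
    [0,0,0.18,0,0,8],
    [0,0,0.18,0,0,8],
    [0,0,0.18,0,0,8],
    [0,0,0.18,0,0,8],
    [0,0,0.18,0,0,6]
  ]
}}

```text
t: 24.05
eef_pos: [499.1, -383.0, 150.6]
tcp_rot: [-0.0, 0.621, 0.784, 0.0]
contact_force: [0.1, 0.8, -0.6]
width: 56.6
```

Call:
{"name": "servo_tool", "arguments": {
  "series": [
    [0,0,0.7,0,0,0],
    [0,0,0.7,0,0,0],
    [0,0,0.7,0,0,0]
  ]
}}

```text
t: 24.35
eef_pos: [498.9, -383.0, 152.5]
tcp_rot: [-0.0, 0.624, 0.782, 0.0]
contact_force: [0.3, 0.9, -3.1]
width: 56.8
```

```bash
python3 -c "
from h import *
st()
print(ctrl.observe()['wrist_torque'])"
```

```text
t 24.35 pos [ 498.9 -383.   152.5] xax [-0.222  0.975  0.   ] yaw 102.8 zax [-0.  0. -1.] F [ 0.3  0.9 -3.1] w 56.8 q [ 1.19  0.51 -0.82  1.51  0.38  1.29  2.12]
[ 0.35080741 -0.26143625  0.02569764]
```

Only −3 N (roughly the cap's weight). Lift a few more mm and read again.

Call:
{"name": "servo_tool", "arguments": {
  "series": [
    [0,0,1,0,0,0],
    [0,0,1,0,0,0],
    [0,0,1,0,0,0],
    [0,0,1,0,0,0],
    [0,0,0,0,0,0]
  ]
}}

```text
t: 24.85
eef_pos: [499.1, -383.1, 157.0]
tcp_rot: [0.0, 0.623, 0.782, 0.0]
contact_force: [-1.0, 1.6, -1.0]
width: 56.9
```

Call:
{"name": "servo_tool", "arguments": {
  "series": [
    [0,0,25,0,0,0],
    [0,0,25,0,0,0],
    [0,0,25,0,0,0],
    [0,0,25,0,0,0],
    [0,40,0,0,0,-5],
    [0,40,0,0,0,-5],
    [0,40,0,0,0,-5],
    [0,40,0,0,0,-5],
    [0,40,0,0,0,-5],
    [0,40,0,0,0,-5],
    [0,40,0,0,0,-5],
    [0,40,0,0,0,-5]
  ]
}}

```text
t: 26.05
eef_pos: [498.9, -61.9, 257.0]
tcp_rot: [0.001, 0.854, 0.52, 0.0]
contact_force: [0.8, 1.1, -1.8]
width: 56.9
```

Call:
{"name": "servo_tool", "arguments": {
  "series": [
    [-2,40,0,0,0,-5],
    [-2,40,0,0,0,-5],
    [-2,40,0,0,0,-5],
    [-2,40,0,0,0,-5],
    [-2,40,0,0,0,-5],
    [-2,40,0,0,0,-5],
    [-2,40,0,0,0,-5],
    [-2,40,0,0,0,-5],
    [-2,40,0,0,0,-5],
    [-2,40,0,0,0,-5],
    [-2,40,0,0,0,-5],
    [-2,40,0,0,0,-5]
  ]
}}

```text
t: 27.25
eef_pos: [475.4, 418.1, 256.6]
tcp_rot: [0.0, 1.0, 0.023, 0.0]
contact_force: [0.8, -0.2, -0.6]
width: 56.5
```

Call:
{"name": "servo_tool", "arguments": {
  "series": [
    [0,0,0,0,0,0],
    [0,0,0,0,0,0],
    [0,0,0,0,0,0]
  ]
}}

```text
t: 27.55
eef_pos: [475.9, 415.8, 256.7]
tcp_rot: [0.0, 1.0, 0.025, 0.0]
contact_force: [-0.8, -0.2, -1.0]
width: 56.5
```

Run:
```python
from h import *
st()
p=shot("wrist"); save(p,"w3")
for r in ctrl.find_in(p,"dish"):
        l,t,w,h=r["extent"]; u,v=l+w/2,t+h/2
        print(round(r["confidence"],2),np.round([l,t,w,h]),np.round(at(p,u,v,12)[:2],1))
```

```text
t 27.55 pos [475.9 415.8 256.7] xax [0.999 0.051 0.001] yaw 2.9 zax [ 0.001 -0.001 -1.   ] F [-0.8 -0.2 -1. ] w 56.5 q [-0.12  0.49 -0.96  1.35  0.4   1.5  -1.  ]
0.7 [234. 115. 140. 117.] [465.4 412.1]
```

View pics/w3.png

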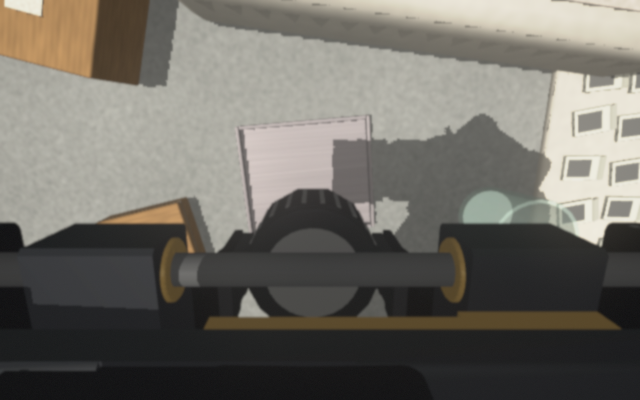

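Run:
```python
from h import *
p=shot("wrist"); st()
a=at(p,238,127,16)[:2]; b=at(p,370,116,16)[:2]
print(a,b,np.linalg.norm(b-a))
d=(b-a)/np.linalg.norm(b-a); n=np.array([d[1],-d[0]]); print((a+b)/2+65*n, np.degrees(np.arctan2(d[1],d[0])))
```

```text
t 27.7 pos [476.1 415.4 256.9] xax [0.999 0.049 0.001] yaw 2.8 zax [ 0.001 -0.    -1.   ] F [ 0.2  0.6 -0.7] w 56.7 q [-0.12  0.49 -0.96  1.35  0.4   1.5  -1.  ]
[391.16338878 461.21252894] [535.83475791 480.22041789] 145.9147178642883
[471.96643565 406.27034261] 7.485027986072904
```

Call:
{"name": "servo_tool", "arguments": {
  "series": [
    [-5,-10,-30,0,0,4],
    [0,0,-40,0,0,0],
    [0,0,-40,0,0,0],
    [0,0,-40,0,0,0],
    [0,0,-40,0,0,0],
    [0,0,-30,0,0,0],
    [0,0,-14,0,0,0],
    [0,0,-3,0,0,0],
    [0,0,0,0,0,0],
    [0,0,0,0,0,0]
  ]
}}

```text
t: 28.7
eef_pos: [470.9, 407.6, 21.5]
tcp_rot: [-0.001, 0.998, 0.06, 0.001]
contact_force: [-0.4, -0.3, -1.2]
width: 56.4
```

Call:
{"name": "servo_tool", "arguments": {
  "series": [
    [0,0,-0.5,0,0,0],
    [0,0,-0.5,0,0,0],
    [0,0,0,0,0,0]
  ]
}}

```text
t: 29.0
eef_pos: [470.2, 407.0, 19.1]
tcp_rot: [-0.0, 0.998, 0.061, 0.0]
contact_force: [0.5, 0.1, -1.5]
width: 56.7
```

Call:
{"name": "servo_tool", "arguments": {
  "series": [
    [0,0,-0.5,0,0,0],
    [0,0,-0.5,0,0,0],
    [0,0,-0.5,0,0,0],
    [0,0,0,0,0,0]
  ]
}}

```text
t: 29.4
eef_pos: [470.0, 406.9, 17.5]
tcp_rot: [0.0, 0.998, 0.061, 0.0]
contact_force: [-1.6, -2.1, 3.6]
width: 56.7
```

Contact. Release and rise.

Call:
{"name": "servo_tool", "arguments": {
  "series": [
    [0,0,0,0,0,0],
    [0,0,0,0,0,0],
    [0,0,0,0,0,0],
    [0,0,10,0,0,0],
    [0,0,20,0,0,0],
    [0,0,30,0,0,0],
    [0,0,40,0,0,0],
    [0,0,40,0,0,0],
    [0,0,40,0,0,0],
    [0,0,40,0,0,0],
    [0,0,0,0,0,0]
  ],
  "hand": 0
}}

```text
t: 30.5
eef_pos: [470.8, 409.1, 243.8]
tcp_rot: [-0.003, 0.998, 0.061, 0.003]
contact_force: [-0.3, 1.1, -1.5]
width: 87.0
```

Run:
```python
from h import *
st()
p=shot("wrist"); save(p,"w4")
```

```text
t 30.5 pos [470.8 409.1 243.8] xax [0.993 0.121 0.007] yaw 7.0 zax [ 0.006  0.006 -1.   ] F [-0.3  1.1 -1.5] w 87.0 q [-0.08  0.48 -0.98  1.4   0.4   1.46 -0.93]
```

View pics/w4.png

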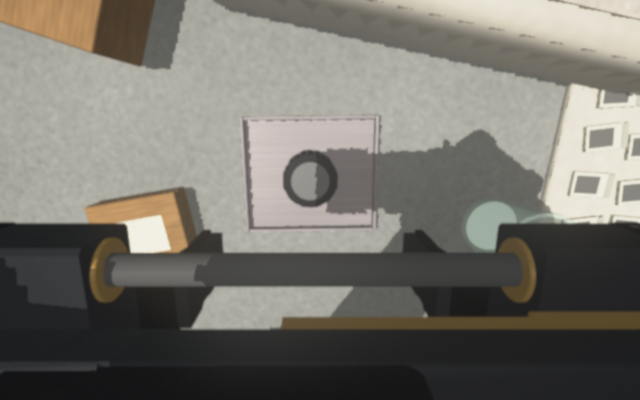

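Call:
{"name": "servo_tool", "arguments": {
  "series": [
    [5,-34,8,0,0,-8],
    [5,-34,8,0,0,-8],
    [5,-34,8,0,0,-8],
    [5,-34,8,0,0,-8],
    [5,-34,8,0,0,-8],
    [5,-34,8,0,0,-8],
    [5,-34,8,0,0,-8],
    [5,-34,8,0,0,-8],
    [5,-34,8,0,0,-8],
    [5,-34,8,0,0,-8],
    [5,-34,8,0,0,-8],
    [5,-34,8,0,0,-8]
  ]
}}

```text
t: 31.75
eef_pos: [529.6, -2.6, 332.9]
tcp_rot: [0.0, 0.711, -0.703, -0.0]
contact_force: [-0.3, -0.1, 0.1]
width: 86.6
```

Call:
{"name": "servo_tool", "arguments": {
  "series": [
    [0,0,0,0,0,0],
    [0,0,0,0,0,0],
    [0,0,0,0,0,0],
    [0,0,0,0,0,0]
  ]
}}

```text
t: 32.15
eef_pos: [529.7, 0.2, 332.8]
tcp_rot: [0.0, 0.714, -0.7, -0.0]
contact_force: [0.1, -0.2, -0.6]
width: 86.9
```

Run:
```python
from h import *
st()
p=shot("wrist"); save(p,"w5")
for q,z in [("rail",40),("cart1",45)]:
  for r in ctrl.find_in(p,q):
        l,t,w,h=r["extent"]; u,v=l+w/2,t+h/2
        print(q,round(r["confidence"],2),np.round([l,t,w,h]),np.round(at(p,u,v,z)[:2],1))
```

```text
t 32.15 pos [5.297e+02 2.000e-01 3.328e+02] xax [ 0.019 -1.    -0.   ] yaw -88.9 zax [-0.001  0.    -1.   ] F [ 0.1 -0.2 -0.6] w 86.9 q [ 0.48  0.13 -0.63  1.5   0.08  1.54 -1.7 ]
rail 0.66 [170.   0. 338. 114.] [659.4 -28.3]
cart1 0.96 [231. 167.  59.  62.] [485.4  66.6]
cart1 0.95 [333. 165.  58.  67.] [488.2 -64.3]
cart1 0.94 [146. 175.  62.  59.] [474.6 175.8]
cart1 0.84 [334. 288.  56.  29.] [339.6 -72.6]
cart1 0.65 [426. 154.  62.  67.] [ 505.5 -185.7]
```

View pics/w5.png

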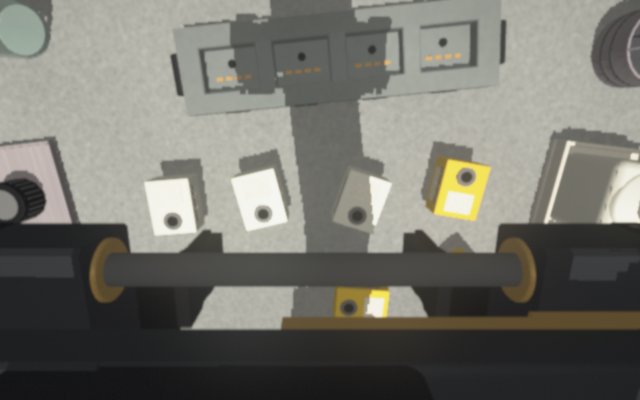

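Run:
```python
import cv2
im=cv2.imread("pics/w5.png")
cv2.imwrite("pics/w5r.png",cv2.resize(cv2.convertScaleAbs(im[0:120,165:515],alpha=1.3),None,fx=2.25,fy=2.25,interpolation=cv2.INTER_CUBIC))
cv2.imwrite("pics/w5c.png",cv2.resize(im[150:250,130:410],None,fx=2.8,fy=2.8,interpolation=cv2.INTER_CUBIC))
```

```text
(no output)
```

View pics/w5r.png

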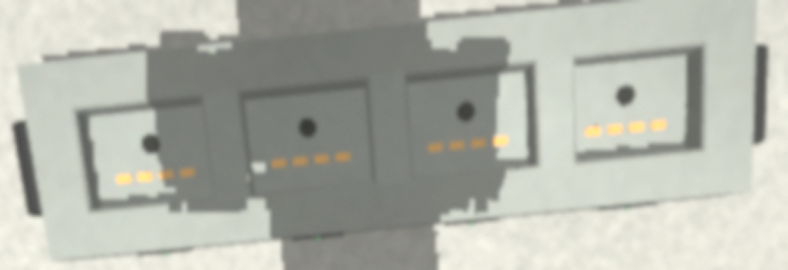

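View pics/w5c.png

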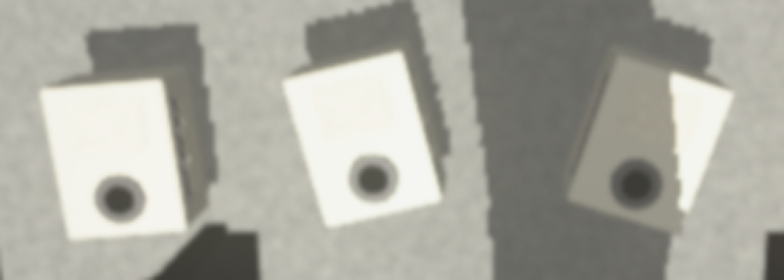

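```bash
cat >> h.py <<'E'
def rect(p,pts,z):
    P=np.array([at(p,u,v,z)[:2] for u,v in pts]); c=P.mean(0)
    e=[np.linalg.norm(P[(i+1)%4]-P[i]) for i in range(4)]
    d=(P[1]-P[0])+(P[2]-P[3]); g=(P[2]-P[1])+(P[3]-P[0])
    f=lambda d: round(np.degrees(np.arctan2(d[1],d[0])),1)
    print("c",np.round(c,1),"edges",np.round(e,1),"dir01",f(d),"dir12",f(g))
    return P
E
python3 - <<'E'
from h import *
p=shot("wrist"); st()
k=lambda L,s,o:[(a/s+o[0],b/s+o[1]) for a,b in L]
P=[at(p,u,v,40)[:2] for u,v in k([(20,65),(53,260),(752,190)],2.25,(165,0))]
print(np.round(P,1),np.linalg.norm(P[1]-P[0]),np.linalg.norm(P[2]-P[1]),"center",(P[0]+P[2])/2, "ang",np.degrees(np.arctan2(*(P[1]-P[2])[::-1])))
for L in [[(78,112),(204,98),(212,190),(92,210)],[(240,95),(368,80),(375,183),(250,196)],[(406,78),(533,64),(537,165),(412,178)],[(574,62),(702,46),(704,150),(576,160)]]:
    rect(p,k(L,2.25,(165,0)),40)
for L in [[(41,90),(163,80),(188,230),(70,240)],[(284,80),(402,50),(441,198),(330,227)],[(614,50),(733,92),(680,235),(568,200)]]:
    rect(p,k(L,2.8,(130,150)),56)
E
```

```text
t 32.35 pos [529.9  -0.6 333.1] xax [ 0.018 -1.     0.   ] yaw -89.0 zax [-0. -0. -1.] F [ 0.7  0.5 -0.3] w 87.1 q [ 0.48  0.13 -0.63  1.5   0.08  1.54 -1.7 ]
[[ 687.1  165.1]
 [ 588.4  154.3]
 [ 632.1 -225.5]] 99.30442004662093 382.2643700649362 center [659.62283828 -30.19126543] ang 96.57381747629827
c [644.9 100.8] edges [67.2 46.2 66.4 49.8] dir01 -81.5 dir12 -175.1
c [653.5  14.4] edges [67.6 51.5 67.9 50.9] dir01 -83.0 dir12 -174.3
c [663.7 -72.2] edges [66.4 50.1 67.2 49.9] dir01 -83.2 dir12 -173.5
c [ 673.5 -159.7] edges [66.3 51.3 68.1 48.5] dir01 -83.5 dir12 -172.5
c [474.1 178.2] edges [55.1 70.6 55.3 70.9] dir01 -84.0 dir12 -174.4
c [486.1  65. ] edges [54.6 70.2 53.4 71.1] dir01 -74.2 dir12 -165.2
c [485.9 -63.6] edges [56.9 70.5 54.8 72. ] dir01 -107.7 dir12 164.6
```

Call:
{"name": "servo_tool", "arguments": {
  "series": [
    [-11,16,-20,0,0,4],
    [-11,16,-35,0,0,4],
    [-11,16,-35,0,0,4],
    [-11,17,-35,0,0,2],
    [0,0,-35,0,0,0],
    [0,0,0,0,0,0],
    [0,0,0,0,0,0],
    [0,0,0,0,0,0]
  ]
}}

```text
t: 33.15
eef_pos: [487.3, 63.8, 175.2]
tcp_rot: [-0.001, 0.793, -0.609, 0.001]
contact_force: [0.1, 0.2, 0.3]
width: 87.1
```

Run:
```python
from h import *
st()
p=shot("wrist"); save(p,"w6",(210,120,220,120),3.6)
for r in ctrl.find_in(p,"cart1"):
        l,t,w,h=r["extent"]; print(round(r["confidence"],2),np.round([l,t,w,h]))
```

```text
t 33.15 pos [487.3  63.8 175.2] xax [ 0.257 -0.966  0.   ] yaw -75.1 zax [ 0.003  0.    -1.   ] F [0.1 0.2 0.3] w 87.1 q [ 0.44  0.12 -0.7   1.84  0.09  1.2  -1.6 ]
0.94 [399. 178. 110.  71.]
0.87 [134. 127.  86.  92.]
0.84 [275. 148.  67.  92.]
0.59 [546. 193.  93.  31.]
```

View pics/w6.png

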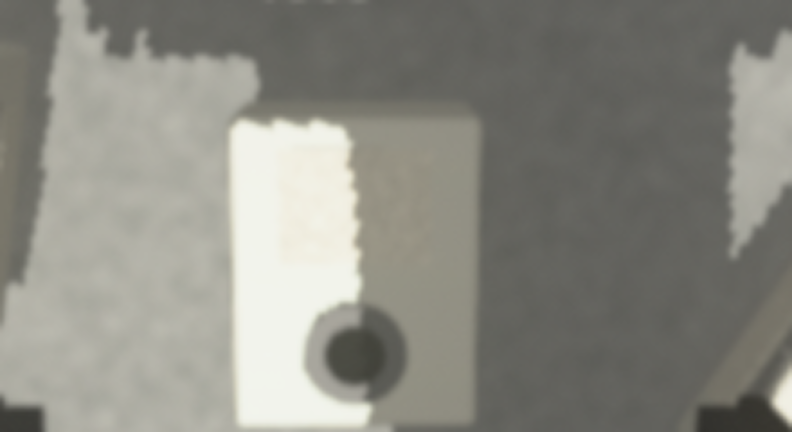

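Run:
```python
from h import *
p=shot("wrist"); s=ctrl.observe(); st()
rect(p,[(a/3.6+210,b/3.6+120) for a,b in [(230,118),(480,118),(475,425),(236,425)]],56)
```

```text
t 33.3 pos [487.   63.8 174.6] xax [ 0.257 -0.966  0.001] yaw -75.1 zax [ 0.002 -0.    -1.   ] F [-1.1  0.2 -0.3] w 86.9 q [ 0.44  0.12 -0.7   1.84  0.09  1.2  -1.6 ]
c [485.6  66.5] edges [54.4 70.6 55.1 70.6] dir01 -75.1 dir12 -165.1
```

Call:
{"name": "servo_tool", "arguments": {
  "series": [
    [-1.5,2.5,-30,0,0,0],
    [0,0,-35,0,0,0],
    [0,0,-35,0,0,0],
    [0,0,-30,0,0,0],
    [0,0,-15,0,0,0],
    [0,0,-4,0,0,0],
    [0,0,0,0,0,0],
    [0,0,0,0,0,0]
  ]
}}

```text
t: 34.1
eef_pos: [485.7, 66.5, 25.6]
tcp_rot: [-0.001, 0.793, -0.609, 0.001]
contact_force: [0.3, -0.5, 0.4]
width: 87.1
```

Call:
{"name": "servo_tool", "arguments": {
  "series": [
    [0,0,0,0,0,0],
    [0,0,0,0,0,0],
    [0,0,0,0,0,0],
    [0,0,0,0,0,0],
    [0,0,0,0,0,0]
  ],
  "hand": 1,
  "squeeze": 30
}}

```text
t: 34.6
eef_pos: [484.6, 66.4, 24.3]
tcp_rot: [-0.0, 0.793, -0.609, 0.0]
contact_force: [-0.1, -0.3, 0.8]
width: 55.7
```

```bash
python3 -c "
from h import *
st()"
```

```text
t 34.6 pos [484.6  66.4  24.3] xax [ 0.258 -0.966  0.   ] yaw -75.0 zax [ 0. -0. -1.] F [-0.1 -0.3  0.8] w 55.7 q [ 0.37  0.33 -0.66  1.99  0.26  0.91 -1.74]
```

Call:
{"name": "servo_tool", "arguments": {
  "series": [
    [0,0,25,0,0,0],
    [0,0,25,0,0,0],
    [0,0,25,0,0,0],
    [20,-6,25,0,0,8.2],
    [20,-6,0,0,0,8.2],
    [20,-6,0,0,0,8.2],
    [20,-6,0,0,0,8.2],
    [20,-6,0,0,0,8.2],
    [20,-6,0,0,0,8.2],
    [20,-6,0,0,0,8.2],
    [20,-6,0,0,0,8.2],
    [8.6,-4,0,0,0,8.2]
  ]
}}

```text
t: 35.8
eef_pos: [654.0, 13.5, 123.1]
tcp_rot: [-0.0, 1.0, -0.008, -0.0]
contact_force: [-0.2, 0.0, -3.4]
width: 55.8
```

Call:
{"name": "servo_tool", "arguments": {
  "series": [
    [0,0,0,0,0,7.8],
    [0,0,0,0,0,0],
    [0,0,0,0,0,0],
    [0,0,0,0,0,0]
  ]
}}

```text
t: 36.2
eef_pos: [652.8, 14.5, 124.1]
tcp_rot: [0.0, 0.998, 0.056, -0.0]
contact_force: [-0.5, 0.3, -3.1]
width: 55.6
```

```bash
python3 -c "
from h import *
st(); p=shot('wrist'); save(p,'w7')
for L in [(653.8,14.3),(644.5,101.2)]: print(proj(p,[*L,40]))"
```

```text
t 36.2 pos [652.8  14.5 124.1] xax [ 0.994  0.111 -0.   ] yaw 6.4 zax [-0. -0. -1.] F [-0.5  0.3 -3.1] w 55.6 q [ 0.49  0.6  -0.82  1.47  0.44  1.27 -0.27]
[314.76684292 207.63330908]
[315.66054815  78.37205306]
```

View pics/w7.png

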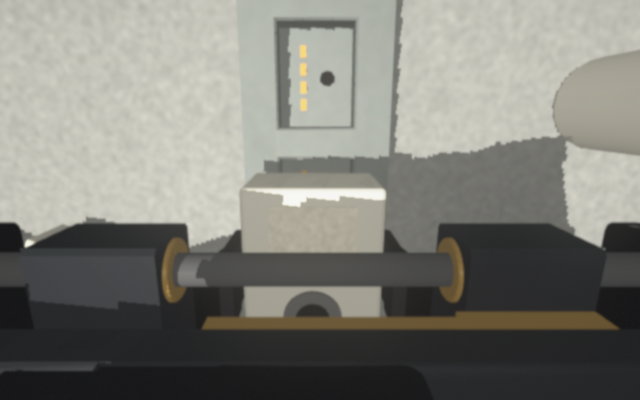

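Run:
```python
from h import *
p=shot("wrist"); s=ctrl.observe(); st()
save(p,"w7c",(220,0,190,230),2.6)
P=rect(p,[(276,19),(355,20),(354,128),(277,128)],40)
u=np.array([-.115,.993])
c4=P.mean(0); print("s3 from s4",c4-88*u)
a=at(p,243,188,155.5)[:2]; b=at(p,385,188,155.5)[:2]; print(a,b,(a+b)/2-36*u)
```

```text
t 36.3 pos [653.   14.4 124.3] xax [0.994 0.112 0.   ] yaw 6.5 zax [ 0. -0. -1.] F [ 0.5  0.1 -2.8] w 55.8 q [ 0.49  0.6  -0.82  1.47  0.44  1.27 -0.26]
c [644.2 102.8] edges [49.8 66.7 52.  67.3] dir01 6.1 dir12 -83.4
s3 from s4 [654.34076674  15.45767419]
[622.14497137  49.27777284] [674.62163866  55.18981324] [652.52330502  16.48579304]
```

View pics/w7c.png

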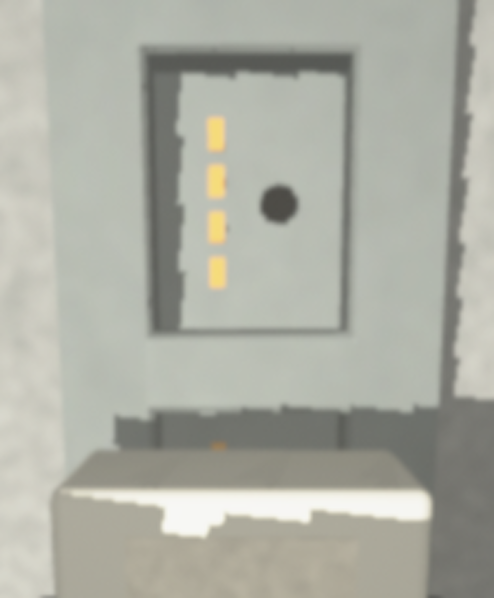

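Call:
{"name": "servo_tool", "arguments": {
  "series": [
    [1.5,-0.5,-20,0,0,0],
    [0,0,-20,0,0,0],
    [0,0,-14,0,0,0],
    [0,0,-3,0,0,0],
    [0,0,-2,0,0,0],
    [0,0,-2,0,0,0],
    [0,0,0,0,0,0]
  ]
}}

```text
t: 37.0
eef_pos: [655.0, 14.0, 63.8]
tcp_rot: [-0.0, 0.998, 0.057, 0.0]
contact_force: [0.4, 0.1, -2.8]
width: 55.7
```

```bash
python3 -c "
from h import *
st()
print(ctrl.observe()['wrist_torque'])"
```

```text
t 37.0 pos [655.   14.   63.8] xax [0.993 0.114 0.001] yaw 6.6 zax [ 0.001  0.    -1.   ] F [ 0.4  0.1 -2.8] w 55.7 q [ 0.47  0.66 -0.79  1.51  0.49  1.18 -0.29]
[-0.00493744 -0.08662935  0.02264925]
```

Call:
{"name": "servo_tool", "arguments": {
  "series": [
    [0,0,-1.5,0,0,0],
    [0,0,-1.5,0,0,0],
    [0,0,-1.5,0,0,0],
    [0,0,-1.5,0,0,0],
    [0,0,0,0,0,0]
  ]
}}

```text
t: 37.5
eef_pos: [654.5, 13.8, 56.9]
tcp_rot: [-0.0, 0.998, 0.057, -0.0]
contact_force: [-0.6, -0.7, -2.6]
width: 55.8
```

Call:
{"name": "servo_tool", "arguments": {
  "series": [
    [0,0,-1.5,0,0,0],
    [0,0,-1.5,0,0,0],
    [0,0,0,0,0,0]
  ]
}}

```text
t: 37.8
eef_pos: [654.5, 13.9, 53.9]
tcp_rot: [-0.0, 0.998, 0.057, -0.0]
contact_force: [0.8, 0.1, -2.6]
width: 55.8
```

Call:
{"name": "servo_tool", "arguments": {
  "series": [
    [0,0,-1.5,0,0,0],
    [0,0,-1.5,0,0,0],
    [0,0,-1.5,0,0,0],
    [0,0,-1.5,0,0,0],
    [0,0,-1,0,0,0],
    [0,0,0,0,0,0]
  ]
}}

```text
t: 38.4
eef_pos: [654.5, 13.9, 47.0]
tcp_rot: [-0.0, 0.998, 0.057, -0.0]
contact_force: [0.3, -0.8, -3.3]
width: 56.1
```

Call:
{"name": "servo_tool", "arguments": {
  "series": [
    [0,0,-0.7,0,0,0],
    [0,0,-0.7,0,0,0],
    [0,0,0,0,0,0]
  ]
}}

```text
t: 38.7
eef_pos: [654.7, 13.9, 46.4]
tcp_rot: [0.0, 0.998, 0.057, 0.0]
contact_force: [-3.0, -1.1, 5.1]
width: 55.7
```

Call:
{"name": "servo_tool", "arguments": {
  "series": [
    [0,0,0,0,0,0],
    [0,0,0,0,0,0],
    [0,0,0,0,0,0],
    [0,0,0,0,0,0],
    [0,0,20,0,0,0],
    [0,0,40,0,0,0],
    [0,0,40,0,0,0],
    [0,0,30,0,0,0]
  ],
  "hand": 0
}}

```text
t: 39.5
eef_pos: [655.1, 14.2, 178.5]
tcp_rot: [-0.0, 0.998, 0.057, 0.001]
contact_force: [2.1, 0.1, 0.6]
width: 86.4
```

Call:
{"name": "servo_tool", "arguments": {
  "series": [
    [-18,16.5,0,0,0,-8.2],
    [-18,16.5,0,0,0,-8.2],
    [-18,16.5,0,0,0,-8.2],
    [-18,16.5,0,0,0,-8.2],
    [-18,16.5,0,0,0,-8.2],
    [-18,16.5,0,0,0,-8.2],
    [-18,16.5,0,0,0,-8.2],
    [-18,16.5,0,0,0,-8.2],
    [-18,16.5,0,0,0,-8.2],
    [-18,16.5,0,0,0,-8.2],
    [0,0,0,0,0,-8.2],
    [0,0,0,0,0,0]
  ]
}}

```text
t: 40.7
eef_pos: [474.4, 179.3, 176.1]
tcp_rot: [-0.0, 0.745, -0.667, 0.001]
contact_force: [-0.4, -0.4, 0.1]
width: 87.0
```

Call:
{"name": "servo_tool", "arguments": {
  "series": [
    [0,0,0,0,0,0],
    [0,0,0,0,0,0]
  ]
}}

```text
t: 40.9
eef_pos: [474.9, 178.4, 175.7]
tcp_rot: [0.0, 0.746, -0.666, -0.0]
contact_force: [0.6, 0.1, -0.2]
width: 86.9
```

Run:
```python
from h import *
st()
p=shot("wrist"); save(p,"w8")
for r in ctrl.find_in(p,"cart1"):
        l,t,w,h=r["extent"]; print(round(r["confidence"],2),np.round([l,t,w,h]))
```

```text
t 40.9 pos [474.9 178.4 175.7] xax [ 0.113 -0.994  0.   ] yaw -83.5 zax [-0. -0. -1.] F [ 0.6  0.1 -0.2] w 86.9 q [ 0.25  0.18 -0.76  1.8   0.13  1.22 -2.01]
0.98 [505.   2. 135.  22.]
0.82 [527. 156. 113.  66.]
0.8 [275. 150.  72.  86.]
```

View pics/w8.png

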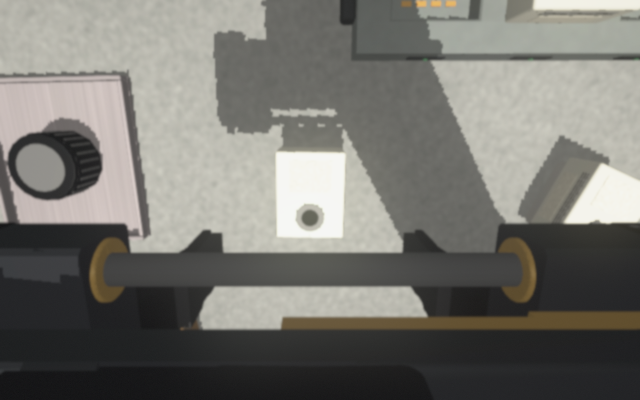

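Run:
```python
from h import *
p=shot("wrist"); st()
rect(p,[(275,152),(345,152),(343.5,237.5),(276.5,237.5)],56)
```

```text
t 41.05 pos [474.8 178.6 175.7] xax [ 0.111 -0.994 -0.   ] yaw -83.6 zax [-0.  0. -1.] F [-0.6 -0.6 -0. ] w 87.0 q [ 0.25  0.18 -0.76  1.8   0.13  1.22 -2.01]
c [473.8 180.4] edges [54.9 70.9 55.8 70.9] dir01 -83.6 dir12 -173.7
```

Call:
{"name": "servo_tool", "arguments": {
  "series": [
    [-1,2,-30,0,0,0],
    [0,0,-35,0,0,0],
    [0,0,-35,0,0,0],
    [0,0,-30,0,0,0],
    [0,0,-15,0,0,0],
    [0,0,-5.5,0,0,0],
    [0,0,0,0,0,0],
    [0,0,0,0,0,0]
  ]
}}

```text
t: 41.85
eef_pos: [474.6, 181.2, 26.6]
tcp_rot: [-0.001, 0.745, -0.667, 0.001]
contact_force: [0.4, -0.4, 0.2]
width: 86.9
```

Call:
{"name": "servo_tool", "arguments": {
  "series": [
    [0,0,0,0,0,0],
    [0,0,0,0,0,0],
    [0,0,0,0,0,0],
    [0,0,0,0,0,0],
    [0,0,0,0,0,0]
  ],
  "hand": 1
}}

```text
t: 42.35
eef_pos: [473.7, 180.8, 25.4]
tcp_rot: [-0.0, 0.745, -0.667, 0.0]
contact_force: [-1.3, -0.2, 1.8]
width: 55.8
```

```bash
python3 -c "
from h import *
st()"
```

```text
t 42.35 pos [473.7 180.8  25.4] xax [ 0.111 -0.994  0.   ] yaw -83.6 zax [ 0. -0. -1.] F [-1.3 -0.2  1.8] w 55.8 q [ 0.17  0.38 -0.71  1.94  0.3   0.93 -2.15]
```

Call:
{"name": "servo_tool", "arguments": {
  "series": [
    [0,0,25,0,0,0],
    [0,0,25,0,0,0],
    [0,0,25,0,0,0],
    [19,-9,25,0,0,8.2],
    [19,-9,0,0,0,8.2],
    [19,-9,0,0,0,8.2],
    [19,-9,0,0,0,8.2],
    [19,-9,0,0,0,8.2],
    [19,-9,0,0,0,8.2],
    [19,-9,0,0,0,8.2],
    [19,-9,0,0,0,8.2],
    [18.8,-7.5,0,0,0,8.2]
  ]
}}

```text
t: 43.55
eef_pos: [644.9, 100.5, 124.6]
tcp_rot: [0.0, 0.997, -0.083, -0.001]
contact_force: [-0.1, 0.7, -2.2]
width: 55.8
```

Call:
{"name": "servo_tool", "arguments": {
  "series": [
    [0,0,0,0,0,8.2],
    [0,0,0,0,0,8.2],
    [0,0,0,0,0,0],
    [0,0,0,0,0,0],
    [0,0,0,0,0,0]
  ]
}}

```text
t: 44.05
eef_pos: [644.3, 101.4, 125.2]
tcp_rot: [0.0, 0.998, 0.056, -0.0]
contact_force: [-0.6, -0.7, -2.6]
width: 55.6
```

```bash
python3 -c "
from h import *
st(); p=shot('wrist'); save(p,'w9')
u=np.array([-.115,.993])
a=at(p,240,188.5,156)[:2]; b=at(p,386,188.5,156)[:2]; print(a,b,(a+b)/2-36*u)"
```

```text
t 44.05 pos [644.3 101.4 125.2] xax [ 0.994  0.111 -0.   ] yaw 6.4 zax [-0. -0. -1.] F [-0.6 -0.7 -2.6] w 55.6 q [ 0.4   0.62 -0.89  1.46  0.49  1.29 -0.43]
[612.35586082 135.75794816] [666.53424528 141.80466847] [643.58505305 103.03330831]
```

View pics/w9.png

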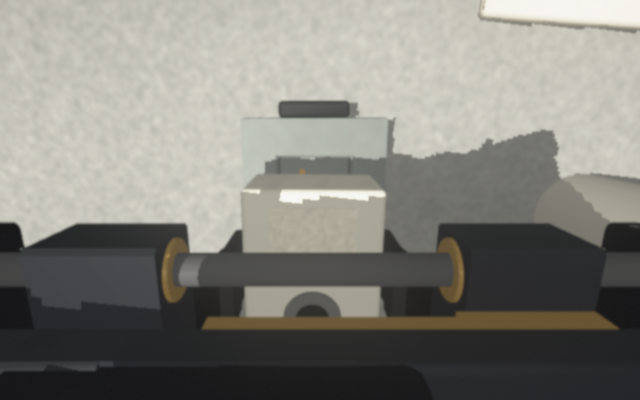

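Call:
{"name": "servo_tool", "arguments": {
  "series": [
    [0.3,0,-20,0,0,0],
    [0,0,-20,0,0,0],
    [0,0,-14,0,0,0],
    [0,0,-3,0,0,0],
    [0,0,-2,0,0,0],
    [0,0,-2,0,0,0],
    [0,0,-1.5,0,0,0],
    [0,0,-1.5,0,0,0],
    [0,0,-1.5,0,0,0],
    [0,0,0,0,0,0]
  ]
}}

```text
t: 45.1
eef_pos: [644.7, 101.3, 59.7]
tcp_rot: [0.0, 0.998, 0.057, -0.0]
contact_force: [-0.3, -0.5, -1.5]
width: 55.9
```

Call:
{"name": "servo_tool", "arguments": {
  "series": [
    [0,0,-1.5,0,0,0],
    [0,0,-1.5,0,0,0],
    [0,0,-1.5,0,0,0],
    [0,0,0,0,0,0]
  ]
}}

```text
t: 45.5
eef_pos: [644.5, 101.3, 54.9]
tcp_rot: [0.0, 0.998, 0.057, -0.0]
contact_force: [0.2, -0.1, -2.9]
width: 56.0
```

Call:
{"name": "servo_tool", "arguments": {
  "series": [
    [0,0,-1.5,0,0,0],
    [0,0,-1.5,0,0,0],
    [0,0,-1.5,0,0,0],
    [0,0,-1.5,0,0,0],
    [0,0,-1,0,0,0],
    [0,0,-0.7,0,0,0],
    [0,0,0,0,0,0]
  ]
}}

```text
t: 46.2
eef_pos: [644.7, 101.4, 47.6]
tcp_rot: [-0.0, 0.998, 0.057, 0.0]
contact_force: [0.2, 0.2, -1.0]
width: 55.7
```

Call:
{"name": "servo_tool", "arguments": {
  "series": [
    [0,0,-0.6,0,0,0],
    [0,0,-0.6,0,0,0],
    [0,0,0,0,0,0]
  ]
}}

```text
t: 46.5
eef_pos: [644.8, 101.4, 47.4]
tcp_rot: [0.0, 0.998, 0.057, 0.0]
contact_force: [-4.2, -1.6, 8.1]
width: 56.0
```

Call:
{"name": "servo_tool", "arguments": {
  "series": [
    [0,0,0,0,0,0],
    [0,0,0,0,0,0],
    [0,0,0,0,0,0],
    [0,0,0,0,0,0],
    [0,0,20,0,0,0],
    [0,0,40,0,0,0],
    [0,0,40,0,0,0],
    [0,0,30,0,0,0]
  ],
  "hand": 0
}}

```text
t: 47.3
eef_pos: [645.1, 101.7, 179.0]
tcp_rot: [-0.0, 0.998, 0.057, 0.001]
contact_force: [0.2, 0.1, -0.2]
width: 86.4
```

Call:
{"name": "servo_tool", "arguments": {
  "series": [
    [-16,-16.5,0,0,0,-8],
    [-16,-16.5,0,0,0,-8],
    [-16,-16.5,0,0,0,-8],
    [-16,-16.5,0,0,0,-8],
    [-16,-16.5,0,0,0,-8],
    [-16,-16.5,0,0,0,-8],
    [-16,-16.5,0,0,0,-8],
    [-16,-16.5,0,0,0,-8],
    [-16,-16.5,0,0,0,-8],
    [-16,-16.5,0,0,0,-8],
    [0,0,0,0,0,-8],
    [0,0,0,0,0,-8]
  ]
}}

```text
t: 48.5
eef_pos: [484.4, -64.3, 176.6]
tcp_rot: [0.0, 0.708, -0.706, 0.0]
contact_force: [0.1, 0.7, 0.7]
width: 87.0
```

Call:
{"name": "servo_tool", "arguments": {
  "series": [
    [0,0,0,0,0,-8],
    [0,0,0,0,0,-8],
    [0,0,0,0,0,0],
    [0,0,0,0,0,0],
    [0,0,0,0,0,0]
  ]
}}

```text
t: 49.0
eef_pos: [484.7, -63.6, 176.4]
tcp_rot: [-0.0, -0.607, 0.795, -0.0]
contact_force: [-0.4, 0.1, -0.9]
width: 86.8
```

Run:
```python
from h import *
st()
p=shot("wrist"); save(p,"w10")
for r in ctrl.find_in(p,"cart1"):
        l,t,w,h=r["extent"]; print(round(r["confidence"],2),np.round([l,t,w,h]))
```

```text
t 49.0 pos [484.7 -63.6 176.4] xax [-0.263 -0.965  0.   ] yaw -105.2 zax [ 0. -0. -1.] F [-0.4  0.1 -0.9] w 86.8 q [ 0.7   0.12 -0.7   1.84  0.08  1.21 -1.86]
0.93 [319. 292.  78.  26.]
0.89 [411.  79.  86. 101.]
0.89 [459. 216.  39.  35.]
0.8 [ 75.   1. 137.  57.]
0.69 [  2.   4. 112. 100.]
0.64 [279. 144.  69.  90.]
0.35 [  1.   0. 368. 140.]
```

View pics/w10.png

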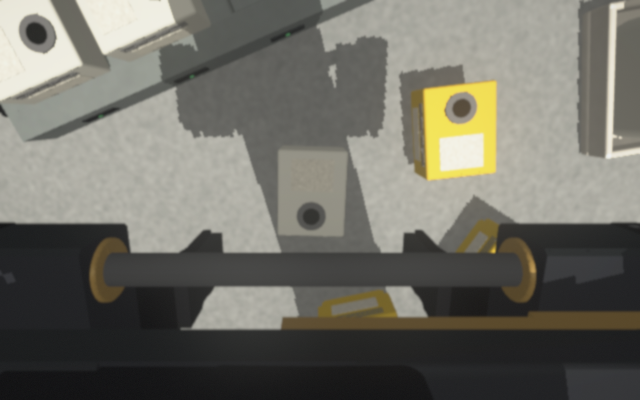

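Run:
```python
from h import *
p=shot("wrist"); st()
save(p,"w10c",(265,135,100,115),5)
rect(p,[(278,149),(347.5,149.5),(345,236.5),(279,236.5)],56)
```

```text
t 49.15 pos [484.7 -63.6 176.4] xax [-0.265 -0.964  0.   ] yaw -105.4 zax [-0. -0. -1.] F [-0.  -0.1  0.8] w 87.0 q [ 0.7   0.12 -0.7   1.84  0.08  1.21 -1.86]
c [485.2 -63.9] edges [54.6 72.2 55.1 72.6] dir01 -105.5 dir12 164.2
```

View pics/w10c.png

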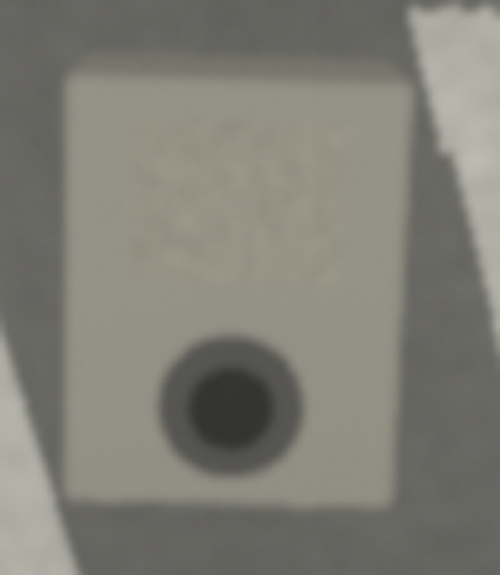

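Call:
{"name": "servo_tool", "arguments": {
  "series": [
    [0,0,-30,0,0,-1],
    [0,0,-35,0,0,0],
    [0,0,-35,0,0,0],
    [0,0,-30,0,0,0],
    [0,0,-15,0,0,0],
    [0,0,-6,0,0,0],
    [0,0,0,0,0,0],
    [0,0,0,0,0,0]
  ]
}}

```text
t: 49.95
eef_pos: [485.7, -63.7, 26.6]
tcp_rot: [0.001, -0.599, 0.801, -0.001]
contact_force: [-0.2, -0.4, -0.6]
width: 87.1
```

Call:
{"name": "servo_tool", "arguments": {
  "series": [
    [0,0,0,0,0,0],
    [0,0,0,0,0,0],
    [0,0,0,0,0,0],
    [0,0,0,0,0,0],
    [0,0,0,0,0,0]
  ],
  "hand": 1
}}

```text
t: 50.45
eef_pos: [484.8, -63.5, 25.5]
tcp_rot: [0.0, -0.599, 0.801, -0.0]
contact_force: [-0.3, -0.8, 0.2]
width: 55.6
```

```bash
python3 -c "
from h import *
st()"
```

```text
t 50.45 pos [484.8 -63.5  25.5] xax [-0.283 -0.959 -0.   ] yaw -106.4 zax [ 0.  0. -1.] F [-0.3 -0.8  0.2] w 55.6 q [ 0.63  0.33 -0.66  1.99  0.25  0.91 -2.02]
```

Call:
{"name": "servo_tool", "arguments": {
  "series": [
    [0,0,25,0,0,0],
    [0,0,25,0,0,0],
    [0,0,25,0,0,0],
    [20,-1,25,0,0,8.1],
    [20,-1,0,0,0,8.1],
    [20,-1,0,0,0,8.1],
    [20,-1,0,0,0,8.1],
    [20,-1,0,0,0,8.1],
    [20,-1,0,0,0,8.1],
    [20,-1,0,0,0,8.1],
    [20,-1,0,0,0,8.1],
    [20,-2,0,0,0,8.1]
  ]
}}

```text
t: 51.65
eef_pos: [665.1, -73.7, 124.6]
tcp_rot: [0.0, 0.958, -0.286, -0.001]
contact_force: [0.1, 0.3, -2.3]
width: 55.5
```

Call:
{"name": "servo_tool", "arguments": {
  "series": [
    [0,0,0,0,0,8.1],
    [0,0,0,0,0,8.1],
    [0,0,0,0,0,8.1],
    [0,0,0,0,0,8.1],
    [0,0,0,0,0,7.6],
    [0,0,0,0,0,0],
    [0,0,0,0,0,0],
    [0,0,0,0,0,0]
  ]
}}

```text
t: 52.45
eef_pos: [664.6, -73.7, 125.2]
tcp_rot: [-0.0, 0.999, 0.055, -0.0]
contact_force: [-0.4, 0.6, -2.4]
width: 55.8
```

```bash
python3 -c "
from h import *
st(); p=shot('wrist'); save(p,'w11')"
```

```text
t 52.45 pos [664.6 -73.7 125.2] xax [ 0.994  0.109 -0.   ] yaw 6.3 zax [-0. -0. -1.] F [-0.4  0.6 -2.4] w 55.8 q [ 0.67  0.68 -0.94  1.41  0.55  1.32 -0.18]
```

View pics/w11.png

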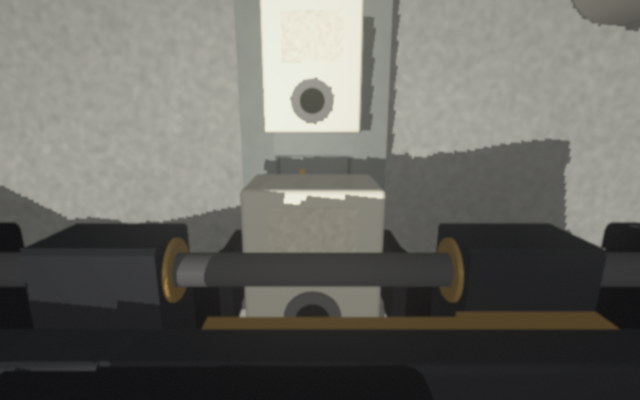

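Call:
{"name": "servo_tool", "arguments": {
  "series": [
    [0,0.7,-20,0,0,0],
    [0,0,-20,0,0,0],
    [0,0,-14,0,0,0],
    [0,0,-3,0,0,0],
    [0,0,-2,0,0,0],
    [0,0,-2,0,0,0],
    [0,0,-1.5,0,0,0],
    [0,0,-1.5,0,0,0],
    [0,0,-1.5,0,0,0],
    [0,0,0,0,0,0]
  ]
}}

```text
t: 53.5
eef_pos: [664.6, -73.0, 59.8]
tcp_rot: [-0.0, 0.998, 0.056, -0.0]
contact_force: [-0.8, 0.2, -2.6]
width: 55.7
```

Call:
{"name": "servo_tool", "arguments": {
  "series": [
    [0,0,-1.5,0,0,0],
    [0,0,-1.5,0,0,0],
    [0,0,-1.5,0,0,0],
    [0,0,0,0,0,0]
  ]
}}

```text
t: 53.9
eef_pos: [664.6, -72.9, 55.1]
tcp_rot: [-0.0, 0.998, 0.056, -0.0]
contact_force: [-0.9, -0.2, -2.7]
width: 55.6
```

Call:
{"name": "servo_tool", "arguments": {
  "series": [
    [0,0,-1.5,0,0,0],
    [0,0,-1.5,0,0,0],
    [0,0,-1.5,0,0,0],
    [0,0,-1.5,0,0,0],
    [0,0,-1,0,0,0],
    [0,0,-0.8,0,0,0],
    [0,0,0,0,0,0]
  ]
}}

```text
t: 54.6
eef_pos: [664.8, -72.9, 47.7]
tcp_rot: [0.0, 0.998, 0.056, 0.0]
contact_force: [-0.9, 0.1, -1.7]
width: 55.8
```

Call:
{"name": "servo_tool", "arguments": {
  "series": [
    [0,0,-0.6,0,0,0],
    [0,0,0,0,0,0]
  ]
}}

```text
t: 54.8
eef_pos: [664.8, -72.9, 47.6]
tcp_rot: [0.0, 0.998, 0.056, 0.0]
contact_force: [-3.8, -0.2, 5.0]
width: 55.5
```

Seated. Release, rise and move back for a checking view over the rail.

Call:
{"name": "servo_tool", "arguments": {
  "series": [
    [0,0,0,0,0,0],
    [0,0,0,0,0,0],
    [0,0,0,0,0,0],
    [0,0,0,0,0,0],
    [0,0,20,0,0,0],
    [0,0,40,0,0,0],
    [0,0,40,0,0,0],
    [0,0,30,0,0,0],
    [-12,7,15,0,0,-8],
    [-12,7,15,0,0,-8],
    [-12,7,15,0,0,-8],
    [-12,7,15,0,0,-8]
  ],
  "hand": 0
}}

```text
t: 56.0
eef_pos: [616.3, -44.1, 239.2]
tcp_rot: [-0.0, 0.975, -0.224, 0.001]
contact_force: [0.3, 0.1, -0.1]
width: 86.8
```

Call:
{"name": "servo_tool", "arguments": {
  "series": [
    [-12,7,15,0,0,-8],
    [-12,7,15,0,0,-8],
    [-12,7,15,0,0,-8],
    [-12,7,15,0,0,-8],
    [-12,7,15,0,0,-8],
    [-12,7,15,0,0,-8],
    [-12,7,0,0,0,-8],
    [-12,7,0,0,0,-8],
    [0,0,0,0,0,0],
    [0,0,0,0,0,0]
  ]
}}

```text
t: 57.0
eef_pos: [520.9, 11.2, 328.0]
tcp_rot: [-0.0, 0.712, -0.703, 0.001]
contact_force: [0.3, -0.9, -0.4]
width: 87.0
```

Run:
```python
from h import *
st()
p=shot("wrist"); save(p,"w12"); p=shot("scene"); save(p,"s12"); p=shot("top"); save(p,"t12",(160,60,400,220),2)
```

```text
t 57.0 pos [520.9  11.2 328. ] xax [ 0.013 -1.     0.001] yaw -89.3 zax [ 0.001 -0.001 -1.   ] F [ 0.3 -0.9 -0.4] w 87.0 q [ 0.66  0.14 -0.84  1.52  0.1   1.53 -1.74]
```

View pics/w12.png

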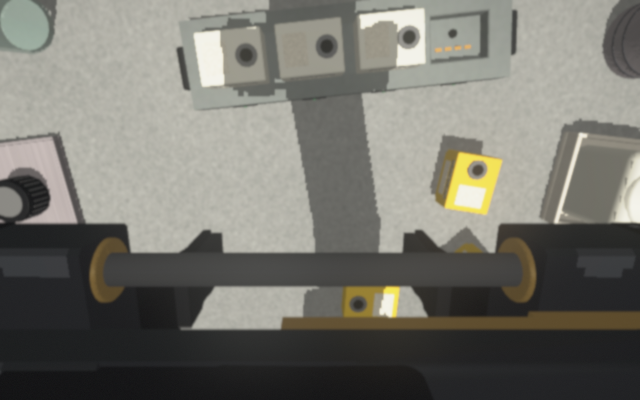

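View pics/s12.png

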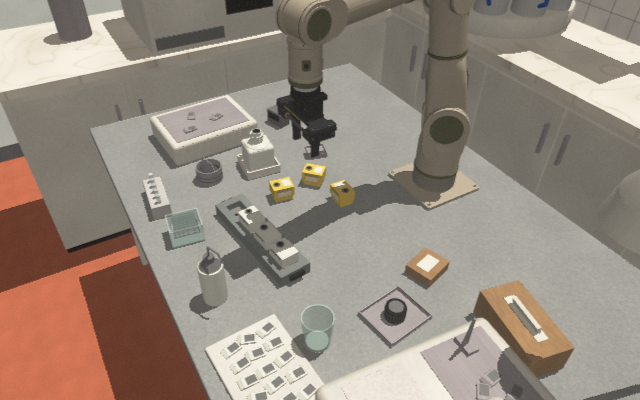

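View pics/t12.png

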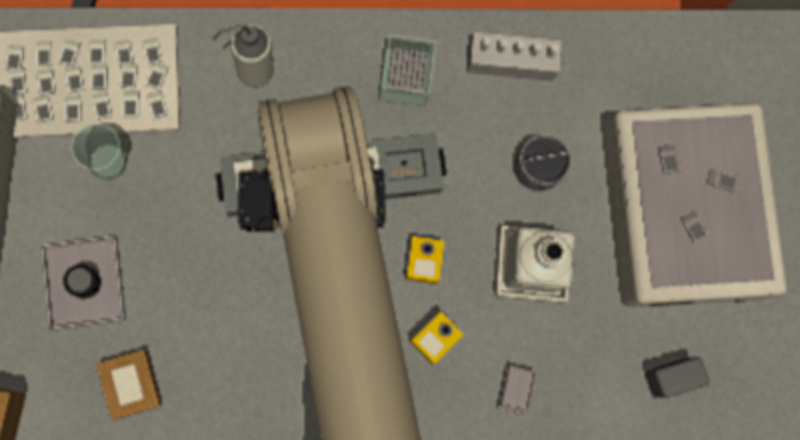

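Run:
```python
import cv2
im=cv2.imread("pics/w12.png")
cv2.imwrite("pics/w12r.png",cv2.resize(cv2.convertScaleAbs(im[0:120,170:520],alpha=1.2),None,fx=2.25,fy=2.25,interpolation=cv2.INTER_CUBIC))
```

```text
(no output)
```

View pics/w12r.png

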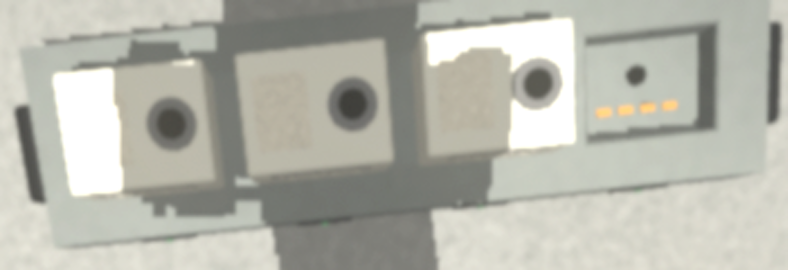

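Run:
```python
from h import *
p=shot("wrist"); st()
k=lambda L,s,o:[(a/s+o[0],b/s+o[1]) for a,b in L]
for L in [[(53,74),(203,60),(217,183),(72,197)],[(235,53),(385,38),(393,162),(248,177)],[(424,34),(575,18),(576,145),(423,157)]]:
    rect(p,k(L,2.25,(170,0)),78)
print(ctrl.hand_in())
```

```text
t 57.2 pos [521.   10.7 326.9] xax [ 0.009 -1.    -0.   ] yaw -89.5 zax [-0.  0. -1.] F [-0.1 -0.3 -0.5] w 86.9 q [ 0.66  0.14 -0.84  1.52  0.1   1.53 -1.74]
c [642.6 100.3] edges [71.3 55.2 71.4 55.7] dir01 -84.4 dir12 -174.4
c [652.9  14.6] edges [70.6 55.  70.6 55.5] dir01 -84.0 dir12 -174.3
c [662.1 -72.7] edges [70.3 55.8 73.7 54.2] dir01 -84.5 dir12 -176.3
the job is handed in; nothing more can be done
None
```

I unscrewed the bottle cap, laid it flat in the steel dish and plugged the three white cartridges into the rail. I handed the job in at about 57 s of the 210 s allowed. It reported no verdict.

- **Cap:** I turned it about 2.2 turns in three grips. The threads let go, with only about the cap's weight on the wrist. The last pictures show it lying flat, close to the centre of the dish.
- **Cartridges:** They are in sockets 2, 3 and 4. Each went down until the body met the rail, with 5 to 8 N of contact, at about 22 mm above its pick-up height.
- **Cartridge positions:** The last measurement put the tops within about 3 mm of the socket centres I had estimated, and level by eye. The cameras are only good to about 2 mm.
- **Disagreement between views:** Before the first cartridge went in, two wrist-camera views put the rail about 2 mm apart. I went by the cartridge and socket seen in the same picture, and all three then went in without resistance.
- **Everything else:** The three yellow look-alikes and the bystanders stayed where they stood, as far as the last pictures show. I saw no cartridge knocked aside, and the gripper ended up open and clear of everything.

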